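# Clamp a camera lens barrel in a V-block against its end stop

## Robot

A 6-joint arm with a two-finger parallel gripper is mounted at the origin on a cart in front of the work surface, level with it; the furniture and walls round the work are solid. World frame = base frame: x ahead of the robot, y to its left, z up, the work surface at z = 0. Lengths are in m, angles in rad, forces in N, time in s.
With the tool pointing down it reaches from about 0.25 to 0.85 m from the base axis. Payload 12.5 kg.
Tool frame: the origin (TCP) lies midway between the tips of the shut fingers; the grasp point (between the pads) lies 19 mm behind it; z points along the fingers, y is the line along which they close (so a half turn about z gives the same grasp; the last joint's range is limited). The gripper opens to 93 mm and grips with 3 to 60 N. Pads are 15 mm wide; open, the fingers measure 128 mm over their backs; the gripper's body (75 mm by 188 mm) begins 65 mm behind the grasp point.
Start: joints at [-0.085, 0.351, 1.652, -0, 1.139, -0.085], TCP at [0.55, 0, 0.219] pointing down, gripper open.
Joint ranges: [-2.75, 2.75], [-0.79, 2.1], [0.01, 2.65], [-1.57, 4.71], [0.07, 3.14], [-2.87, 2.87]. Speed limits (rad/s): [2.22, 2.22, 2.79, 3.14, 3.14, 3.14].

## Interface

Orientations are given as a unit quaternion [x, y, z, w].
In Python, from bench import robot, read_camera, get_calibration, job gives the robot as it stands.
- The arm moves only by the tool play_rows, never from a script. Its argument "plan" is a list of rows, each an object of numbers: "wx", "wy", "wz": the turn, a rotation vector about the tool's x, y, z in rad; "dx", "dy", "dz": the shift along the tool's x, y, z in cm; "grip": the finger opening in cm, from 0 to 9.3. In form: [{"wx": .., "wy": .., "wz": .., "dx": .., "dy": .., "dz": .., "grip": ..}, ...]. A call has exactly 5 rows; each row is the pose to reach, as a shift and turn from the pose commanded when the call began, along the tool's axes at that moment; what a row does not reach only later rows make up. A row lasts 1/12 s, in which the tool goes at most 41.7 mm and 7.16 degrees, less where a joint would pass 70% of its speed; a pose out of reach is approached as far as the arm can. A call with a gripper value outside its range is refused whole. The fingers move at their own pace and stop on an object; "grip_force" is the grip in N (left out, the last holds). Time passes only in rows, so rows that repeat a pose let the fingers close, or fill a call up. It gives the time, the measured TCP pose, the force, the opening and the grip force at its end, in the units of the state.
- robot.state(): the state, without advancing time (a new reading comes with each control period).
- read_camera(name): name is "scene" or "side" or "wrist"; returns (picture, depth): 420x560x3 uint8, red, green, blue; 420x560 float32, m along the optical axis (not along the pixel's ray), 0 where there is no reading.
- get_calibration(name): a dict with "fx", "fy", "cx", "cy" (pixels), "dist" ([k1, k2, p1, p2, k3] as OpenCV has them; the pictures are not rectified), "eye" and "orientation" of the camera in the world. Camera axes: x right, y down, z forward; pixel columns grow to the right and rows downward; lengths in m; the calibration is good to about 2 mm. A picture is of the moment at which its call begins: read the wrist's pose just before it. get_calibration takes no time and is no camera call; for the wrist camera it gives the pose at the moment of the call.
- job.sign_off(): hands the job in; it is judged then, once.
The state is a dict: "time_s": time; "q": joint angles; "qd": joint speeds; "joint_torque": joint torques, N m; "ee_pos": TCP position; "orientation": TCP orientation; "contact_force": force on the tool from outside, world axes, zero at the start; "torque": the same for the moment, N m; "grip_width": finger opening in m; "grasp_force": force on a finger pad.
Only numpy, scipy, OpenCV 4.12 (cv2) and the standard library are available. Lean on these libraries where they do the work, as an engineer would, in place of code of your own. Each camera call takes 0.05 s, during which the arm holds its last target. There are 200 camera calls.

## Task

Take the dark lens barrel off its black rest, lay it in the V-block and slide it along the V, gently, until its brass end has pushed the stop's little spring plunger fully in and bears on the stop; leave it touching the stop. Then swing the clamp strap over by its red handle and press it down until its rubber foot bears firmly, but not hard, on the barrel, and let go. The stop screw and the foot are set differently every time, so find both by feel, and leave the flux tin, the screwdriver and the roll of tape alone.

Things in the scene. Friction and masses are not known exactly. Their poses are not given: they have to be found in the camera images.
- barrel: Loose dark cylinder (lens barrel), 30 mm diameter, 160 mm long, 0.18 to 0.28 kg, rubber band round its middle, brass band at its +x end, glass at its -x end. Origin at its centre, x along its axis to the brass end; y, z turn with its roll. At the start it lies level on the rest, axis 30 mm above the bench; its middle (+-40 mm) is free for fingers, above a 6 mm plate.
- barrel_mount (a point): Centre of the barrel's brass end face, on its axis, 80 mm from its centre.
- vblock: Fixture fixed to the bench. Origin at bench height under the V's axis, midway between two V saddles; z up, x along the V to the end stop (the way the brass end must point). Base plate 12 mm thick, x -80 to 125, y -62 to 42 mm. Strap hinge lugs at x -70 to -40, y = -48, up to z = 101 mm. All mm values given for fixture parts are in this frame.
- v_axis (a point): Point on the V's axis midway between the saddles, at x = 0, y = 0, z = 62 mm: the seated barrel's axis passes here. The two aluminium 90-degree V saddles are 20 mm long each, at x = -55 and +55 mm (90 mm free gap between them for fingers), 68 mm wide, tops at z = 63 mm, V mouth 44 mm wide. Barrel friction along the V is 1.5 to 5 N, more if it is pressed down.
- end_stop: Blue upright plate at the +x end (origin and axes as vblock's): x 109 to 121, y -20 to 20, up to z = 78 mm. It carries a steel stop screw with a brass spring plunger, 11 mm diameter, on the V's axis; the screw's setting varies and is not reported. A push of 4 to 12 N on it, kept 0.3 s, is right; above 25 N the barrel is damaged.
- stop_zone (a point): Middle of the zone on the V's axis where the plunger's free tip can lie: x = 85 mm; the tip lies between x = 79 and 91 mm. The plunger gives 3 mm at 0.4 to 1 N, then the stop is rigid. With the barrel home its centre therefore lies between x = 2 and 14 mm.
- strap: Steel clamp strap, hinged, 14 mm wide. Origin on its hinge axis above x = -55 mm; y along the strap to its free end. Angle = roll about the vblock's x: 0 = level across the V, pointing to +y; grows as it opens, up and over to the -y side; 2.2 to 2.55 rad at the start. The hinge is stiff (0.16 N m, 1.5 N at the handle; strap 0.2 kg); the strap stays where it is left.
- strap_hinge (a point): Point on the strap's hinge axis, straight across from the handle's middle: x = -85, y = -48, z = 92 mm. The hinge axis is parallel to the vblock's x axis.
- strap_handle (a point): Middle of the red round handle: a bar of 12 mm diameter, about 40 mm free length, parallel to the hinge axis, sticking out sideways (to the vblock's -x) from the strap's free end, 110 mm from the hinge axis. It can be pinched from above and turns between the fingers.
- clamp_point (a point): Point in the strap's middle plane, 48 mm from the hinge axis, above the rubber foot (13 mm diameter) of the clamp screw. The foot's end stands 10 to 17 mm below this plane, not reported, so the strap meets the seated barrel at an angle of -0.12 to 0.06 rad. It should press with 8 to 25 N for 0.3 s: 5 to 11 N down on the handle; above 40 N the barrel is damaged.
- rest: Black plastic rest for the barrel, 130x48x18 mm, fixed to the bench. Origin under its centre, x along the barrel.
- flux_tin: Small tin with red lid, 44 mm diameter, 20 mm high; bystander, leave alone.
- driver_amber: Screwdriver with amber handle, 150 mm long; bystander, leave alone.
- tape: Roll of masking tape, 96 mm diameter, 25 mm high; bystander, leave alone.

How it is judged:
On the way, in this order (a step that is already met when the one before it is completed fails the run):
1. the barrel lies seated in both V saddles, brass end to the stop, and presses on the stop with more than 3 N (angle between the x axis of barrel and the x axis of vblock, either way round below 0.05 rad and y of barrel in the frame of vblock between -0.002 and 0.002 m and z of barrel in the frame of vblock between 0.059 and 0.065 m and x of barrel_mount in the frame of vblock between 0.074 and 0.097 m and contact force between barrel and end_stop above 3 N), for 0.2 s.
2. with the barrel still seated and touching the stop, the strap's rubber foot presses on it with more than 6 N (angle between the x axis of barrel and the x axis of vblock, either way round below 0.05 rad and y of barrel in the frame of vblock between -0.002 and 0.002 m and z of barrel in the frame of vblock between 0.059 and 0.065 m and x of barrel_mount in the frame of vblock between 0.074 and 0.097 m and contact force between barrel and end_stop above 0.15 N and contact force between barrel and strap above 6 N), for 0.2 s.
At the end, for the whole second after the job is handed in: The barrel rests in the V (axis within 0.05 rad of the V's, within 2 mm sideways and 3 mm in height), brass end to the stop and still touching its plunger, with the strap closed over it (within 0.2 rad of level), the rubber foot touching the barrel, all at rest (angle between the x axis of barrel and the x axis of vblock, either way round below 0.05 rad and y of barrel in the frame of vblock between -0.002 and 0.002 m and z of barrel in the frame of vblock between 0.059 and 0.065 m and x of barrel_mount in the frame of vblock between 0.074 and 0.097 m and contact force between barrel and end_stop above 0.15 N and contact force between barrel and strap above 0.15 N and linear speed of barrel below 0.01 m/s and angle between strap's own z axis and vertical below 0.2 rad and angular speed of strap below 0.05 rad/s).
It fails at once if the barrel presses on the end stop with more than 25 N (contact force between barrel and end_stop above 25 N).
It fails at once if the clamp foot presses on the barrel with more than 40 N (contact force between barrel and strap above 40 N).
It fails at once if the flux tin, the screwdriver or the tape is moved by more than 20 mm (distance of any of flux_tin, driver_amber, tape from where it was at the start of the episode above 0.02 m).
It also fails if it takes over 72 s, if anything falls off the work surface, if the arm or the gripper's body presses on something with over 40 N, if the wrist force passes 120 N, or if a joint passes its speed limit or range.

## Working session

There is one attempt and no reset: what is moved stays moved. The work goes in short steps, Python scripts to look and compute and a tool call to move; the robot and the scene stay as the last step left them, time stands still between calls to the robot, and variables do not carry over. Pictures are saved under pics/ and viewed, at most 10 in all, crops included, and the job is handed in when it is done.

Besides the shell and the picture viewer there is one more tool, called after "Request:" as name([rows], argument=value, ...), one row to a line, values as JSON. play_rows: Moves the arm, as the interface text tells. Its arguments: {"type":"object","properties":{"plan":{"type":"array"},"grip_force":{"type":"number"}},"required":["plan"]}

```bash
ls; mkdir -p pics; cat > h.py <<'E'
import numpy as np, cv2
from bench import robot, read_camera, get_calibration, job
from scipy.spatial.transform import Rotation as R
def cloud(name):
    s=robot.state(); c=get_calibration(name); im,d=read_camera(name)
    K=np.array([[c['fx'],0,c['cx']],[0,c['fy'],c['cy']],[0,0,1.]])
    v,u=np.mgrid[:d.shape[0],:d.shape[1]]
    p=cv2.undistortPoints(np.stack([u,v],-1).reshape(-1,1,2).astype(float),K,np.array(c['dist'],float)).reshape(d.shape+(2,))
    P=np.dstack([p*d[...,None],d]); W=P@R.from_quat(c['orientation']).as_matrix().T+np.array(c['eye'])
    W[d==0]=np.nan
    return im,W
def st():
    s=robot.state(); print({k:np.round(s[k],4).tolist() for k in ('time_s','ee_pos','orientation','contact_force','torque','grip_width','grasp_force')})
E
python3 - <<'E'
from h import *
st()
for n in('scene','side','wrist'):
    im,W=cloud(n); np.savez(n+'0.npz',im=im,W=W); print(n,get_calibration(n))
    cv2.imwrite(f'pics/{n}0.png',im[...,::-1])
E
```

```text
pics
{'time_s': 0.0, 'ee_pos': [0.5497, 0.0001, 0.2181], 'orientation': [0.7071, 0.7071, -0.0004, -0.0004], 'contact_force': [-0.4473, -0.219, 0.409], 'torque': [0.0456, -0.0263, 0.0198], 'grip_width': 0.093, 'grasp_force': 0.0}
scene {'fx': 452.8629564924814, 'fy': 452.8629564924814, 'cx': 285.5753596713594, 'cy': 204.88605340941058, 'dist': array([-0.05343523,  0.        ,  0.        ,  0.        ,  0.        ]), 'eye': array([ 0.27231732, -0.55205898,  0.92997087]), 'orientation': array([ 0.91775028, -0.20559691,  0.0828697 , -0.3295405 ])}
side {'fx': 443.4340980603469, 'fy': 443.4340980603469, 'cx': 283.96198371444405, 'cy': 209.6588105749929, 'dist': array([0.03964839, 0.        , 0.        , 0.        , 0.        ]), 'eye': array([0.39985876, 1.14396009, 0.7271746 ]), 'orientation': array([-0.05991266,  0.86329338, -0.49877751,  0.04853867])}
wrist {'fx': 331.39490639742496, 'fy': 331.39490639742496, 'cx': 274.95530385595225, 'cy': 207.28550649349748, 'dist': array([-0.07264298,  0.        ,  0.        ,  0.        ,  0.        ]), 'eye': array([0.5490251 , 0.06868429, 0.38444122]), 'orientation': array([ 9.92274972e-01,  2.15655524e-04, -5.75970103e-04,  1.24056444e-01])}
```

View pics/scene0.png

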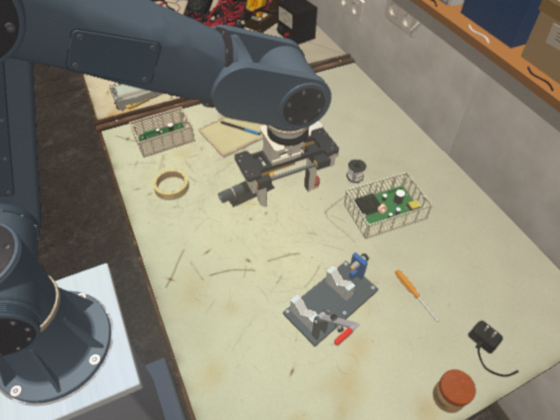

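View pics/side0.png

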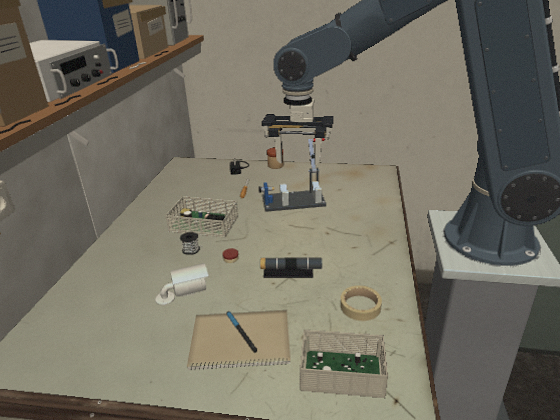

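Scene: V-block plate around (332,302), blue stop at (358,265), red handle at (345,335), barrel under the gripper. Side: barrel at (290,264), with its brass end at the left (262,263), towards world +x.

```bash
python3 - <<'E'
from h import *
S=np.load('scene0.npz'); T=np.load('side0.npz'); Wr=np.load('wrist0.npz')
def P(n,W,uv):
    for u,v in uv: print(n,(u,v),np.round(np.nanmedian(W[v-1:v+2,u-1:u+2].reshape(-1,3),0),4))
P('scene',S['W'],[(358,262),(345,335),(340,280),(302,310),(378,287),(315,342),(284,310),(455,385),(170,183)])
P('side',T['W'],[(290,262),(263,262),(318,262),(231,252),(265,186),(360,290)])
for n,D in(('scene',S),('side',T),('wrist',Wr)):
    W=D['W'];im=D['im'].astype(float); x,y,z=W[...,0],W[...,1],W[...,2]
    hsv=cv2.cvtColor(D['im'],cv2.COLOR_RGB2HSV); 
    near=(x>.25)&(x<.8)&(y<-.05)&(y>-.4)
    # plate
    m=near&(abs(z-.012)<.004)&(im.max(2)<110)
    if m.sum()>50:
        r=cv2.minAreaRect(W[m][:,:2].astype(np.float32)); print(n,'plate',m.sum(),np.round(cv2.boxPoints(r),4).tolist(),np.round(r[1],4))
    m=near&(hsv[...,0]>100)&(hsv[...,0]<125)&(hsv[...,1]>150)&(z>.02)&(z<.085)
    if m.sum()>5: print(n,'blue',m.sum(),np.round(np.nanmean(W[m],0),4),np.round(np.nanmax(W[m],0),4),np.round(np.nanmin(W[m],0),4))
    m=near&((hsv[...,0]<6)|(hsv[...,0]>174))&(hsv[...,1]>170)&(z>.05)
    if m.sum()>5: print(n,'red',m.sum(),np.round(np.nanmean(W[m],0),4),np.round(np.nanmax(W[m],0),4),np.round(np.nanmin(W[m],0),4))
    m=near&(abs(z-.063)<.003)
    if m.sum()>5: print(n,'sadtop',m.sum(),np.round(np.nanmean(W[m],0),4))
    # barrel
    m=(x>.3)&(x<.75)&(y>-.05)&(y<.3)&(z>.035)&(z<.05)
    if m.sum()>20:
        r=cv2.minAreaRect(W[m][:,:2].astype(np.float32)); print(n,'barrel',m.sum(),np.round(cv2.boxPoints(r),4).tolist(),np.round(r[1],4),np.round(W[m].mean(0),4))
    m&=(hsv[...,0]>8)&(hsv[...,0]<25)&(hsv[...,1]>100)
    if m.sum(): print('brass',m.sum(),np.round(W[m].mean(0),4))
E
```

```text
scene (358, 262) [ 0.6705 -0.1327  0.0701]
scene (345, 335) [ 0.5205 -0.3049  0.1764]
scene (340, 280) [ 0.6214 -0.1427  0.042 ]
scene (302, 310) [ 0.5093 -0.1729  0.0439]
scene (378, 287) [ 7.079e-01 -1.781e-01 -4.000e-04]
scene (315, 342) [ 0.5092 -0.2372  0.0119]
scene (284, 310) [ 0.4823 -0.1411  0.0106]
scene (455, 385) [ 0.6956 -0.4469  0.0662]
scene (170, 183) [0.3629 0.343  0.0019]
side (290, 262) [0.541  0.2319 0.042 ]
side (263, 262) [0.6103 0.2391 0.0416]
side (318, 262) [0.4698 0.2212 0.0414]
side (231, 252) [0.7141 0.1751 0.0188]
side (265, 186) [ 0.6714 -0.1168  0.0787]
side (360, 290) [0.3617 0.2904 0.0174]
scene plate 874 [[0.4767000079154968, -0.14959999918937683], [0.5051000118255615, -0.24469999969005585], [0.6990000009536743, -0.18690000474452972], [0.6707000136375427, -0.09179999679327011]] [0.2023 0.0993]
scene red 82 [ 0.5158 -0.3048  0.1766] [ 0.5352 -0.2975  0.1803] [ 0.4985 -0.3136  0.1745]
scene sadtop 190 [ 0.5832 -0.157   0.0621]
scene barrel 281 [[0.46050000190734863, 0.22220000624656677], [0.4650000035762787, 0.1923999935388565], [0.6244000196456909, 0.
[... 377 characters left out ...]
556] [ 0.6774 -0.1027  0.0812] [ 0.6556 -0.1318  0.023 ]
side red 9 [ 0.5132 -0.2981  0.1748] [ 0.5308 -0.2895  0.1796] [ 0.4964 -0.3036  0.1704]
side sadtop 87 [ 0.5927 -0.1489  0.0623]
side barrel 457 [[0.46059998869895935, 0.22830000519752502], [0.46480000019073486, 0.19939999282360077], [0.6212000250816345, 0.22210000455379486], [0.6169999837875366, 0.25099998712539673]] [0.158  0.0292] [0.5393 0.2269 0.0419]
brass 28 [0.6119 0.2367 0.0422]
wrist plate 3717 [[0.47540000081062317, -0.1395999938249588], [0.5048999786376953, -0.24130000174045563], [0.694599986076355, -0.18629999458789825], [0.6650999784469604, -0.08460000157356262]] [0.1975 0.1059]
wrist sadtop 246 [ 0.5625 -0.1722  0.0611]
```

View pics/wrist0.png

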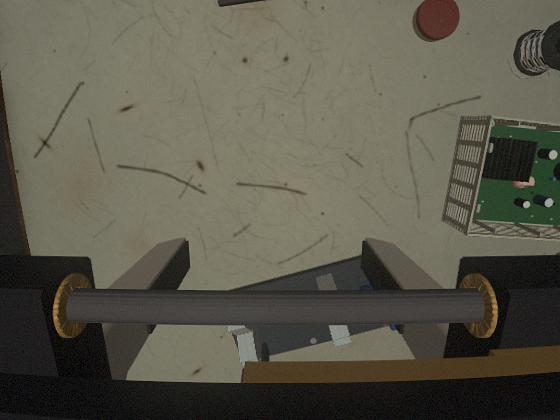

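Wrist: the V-block plate is partly hidden at (310,310) and the tin is at (437,18). I'll shift over to get a clear close view of the V-block first.

Request:
play_rows([
  {"dx": -4,"grip": 9.3},
  {"dx": -8,"grip": 9.3},
  {"dx": -12,"grip": 9.3},
  {"dx": -12,"grip": 9.3},
  {"dx": -12,"grip": 9.3},
])

```text
$.plan[0]: bad value
```

```bash
python3 - <<'E'
from h import *
st()
im,W=cloud('wrist'); np.savez('wrist1.npz',im=im,W=W); cv2.imwrite('pics/wrist1.png',im[...,::-1])
E
```

```text
{'time_s': 0.15, 'ee_pos': [0.5498, 0.0, 0.2183], 'orientation': [0.7071, 0.7071, -0.0002, -0.0003], 'contact_force': [0.5561, -0.8656, -0.0073], 'torque': [0.012, -0.0098, 0.0331], 'grip_width': 0.0931, 'grasp_force': 0.0}
```

View pics/wrist1.png

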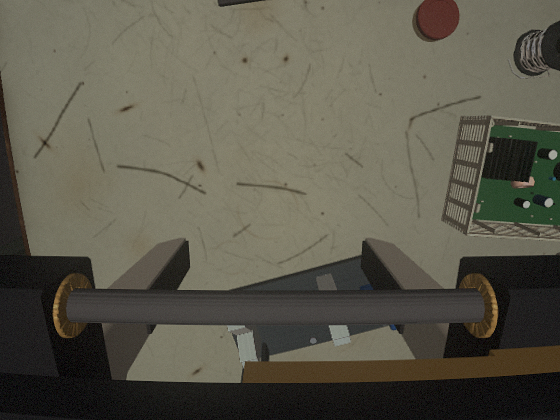

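The move was refused because every key is required, so the view is unchanged.

Request:
play_rows([
  {"wx": 0,"wy": 0,"wz": 0,"dx": -4,"dy": 0,"dz": 0,"grip": 9.3},
  {"wx": 0,"wy": 0,"wz": 0,"dx": -8,"dy": 0,"dz": 0,"grip": 9.3},
  {"wx": 0,"wy": 0,"wz": 0,"dx": -12,"dy": 0,"dz": 0,"grip": 9.3},
  {"wx": 0,"wy": 0,"wz": 0,"dx": -12,"dy": 0,"dz": 0,"grip": 9.3},
  {"wx": 0,"wy": 0,"wz": 0,"dx": -12,"dy": 0,"dz": 0,"grip": 9.3},
])

```text
time_s: 0.62
ee_pos: [0.5497, -0.1215, 0.2183]
orientation: [0.708, 0.706, -0.0, -0.0]
contact_force: [-0.3, 0.7, -1.1]
grip_width: 0.0932
grasp_force: 0.0
```

```bash
python3 - <<'E'
from h import *
st()
im,W=cloud('wrist'); np.savez('wrist1.npz',im=im,W=W); cv2.imwrite('pics/wrist2.png',im[...,::-1])
E
```

```text
{'time_s': 0.6167, 'ee_pos': [0.5497, -0.1215, 0.2183], 'orientation': [0.7082, 0.706, -0.0001, -0.0002], 'contact_force': [-0.3344, 0.7185, -1.1423], 'torque': [-0.023, 0.0147, -0.0294], 'grip_width': 0.0932, 'grasp_force': 0.0}
```

View pics/wrist2.png

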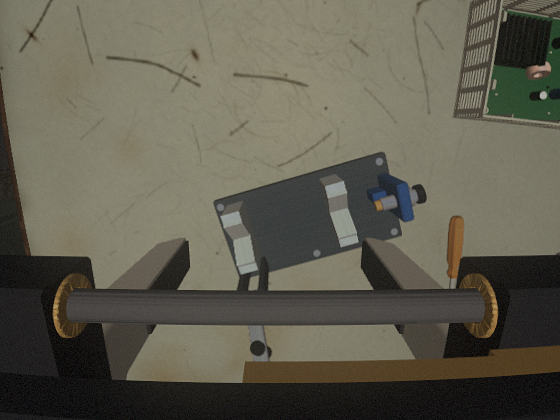

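The V-block is now clear: plate corners at about (215,200), (385,152) and (240,277), saddles at (237,240) and (340,212), brass plunger at (378,205), strap at (257,310).

```bash
python3 - <<'E'
from h import *
D=np.load('wrist1.npz');W=D['W'];im=D['im'];hsv=cv2.cvtColor(im,cv2.COLOR_RGB2HSV);x,y,z=W[...,0],W[...,1],W[...,2]
win=np.zeros(z.shape,bool);win[140:285,200:440]=1
m=win&(abs(z-.012)<.004)&(x<.72)
m=cv2.morphologyEx(m.astype(np.uint8),cv2.MORPH_OPEN,np.ones((3,3)))>0
r=cv2.minAreaRect(W[m][:,:2].astype(np.float32));b=cv2.boxPoints(r);print('plate',b.round(4).tolist(),r[1],'z',np.median(z[m]))
yaw=.286
e=np.array([np.cos(yaw),np.sin(yaw)]);n=np.array([-e[1],e[0]])
# refine yaw with saddle tops (flat z~63)
t=win&(abs(z-.063)<.0025)&(x<.66)&(hsv[...,1]<80)
nl,lab,stt,c=cv2.connectedComponentsWithStats(t.astype(np.uint8))
for i in range(1,nl):
    if stt[i,4]>12:
        p=W[lab==i]; u=p[:,:2]@e; v=p[:,:2]@n
        print('top',stt[i,4],p.mean(0).round(4),'along',u.min().round(4),u.max().round(4),'across',v.min().round(4),v.max().round(4))
s=win&(z>.03)&(z<.066)&(hsv[...,1]<90)&(x<.65)
q=W[s]; u=q[:,:2]@e; v=q[:,:2]@n
g=u.mean()
for k in (u<g,u>g):
    p=q[k];print('saddle',k.sum(),'u',np.percentile(u[k],[3,97]).round(4),'v',np.percentile(v[k],[2,98]).round(4))
    # fit V: z = z0+|v-v0|
    from scipy.optimize import least_squares
    sel=(p[:,2]>.042)&(p[:,2]<.060); 
    f=least_squares(lambda a:abs(v[k][sel]-a[0])+a[1]-p[sel,2],[np.median(v[k]),.04],loss='soft_l1',f_scale=.002);print('V',f.x.round(4),sel.sum(),'u',u[k][sel].mean().round(4))
bl=win&(hsv[...,0]>100)&(hsv[...,0]<125)&(hsv[...,1]>150)&(z>.072)&(z<.085)
if bl.sum(): p=W[bl];print('bluetop',bl.sum(),p.mean(0).round(4),(p[:,:2]@e).min(),(p[:,:2]@e).max(),(p[:,:2]@n).min(),(p[:,:2]@n).max())
br=win&(hsv[...,0]>8)&(hsv[...,0]<25)&(hsv[...,1]>110)&(z>.05)&(x<.68)
p=W[br];print('brass',br.sum(),p.mean(0).round(4),(p[:,:2]@e).min(),(p[:,:2]@n).mean())
print('R->',e,n)
E
```

```text
plate [[0.4758000075817108, -0.14090000092983246], [0.5054000020027161, -0.24140000343322754], [0.701200008392334, -0.18379999697208405], [0.6715999841690063, -0.08330000191926956]] (0.2041005939245224, 0.10470004379749298) z 0.012034668712918473
top 83 [ 0.6105 -0.1224  0.0617] along 0.541 0.561 across -0.2929 -0.2867
top 18 [ 0.6565 -0.1257  0.0636] along 0.5913 0.5981 across -0.3066 -0.3047
top 79 [ 0.5054 -0.1531  0.0618] along 0.4322 0.4513 across -0.2925 -0.2853
top 91 [ 0.6218 -0.1653  0.0617] along 0.5408 0.5609 across -0.3399 -0.3308
top 15 [ 0.626  -0.173   0.0609] along 0.5481 0.5545 across -0.3449 -0.339
top 84 [ 0.5181 -0.1954  0.0617] along 0.4319 0.4514 across -0.3369 -0.3308
top 17 [ 0.5357 -0.2123  0.0626] along 0.4516 0.4555 across -0.3621 -0.3506
top 14 [ 0.5136 -0.2157  0.0633] along 0.429 0.4333 across -0.3566 -0.35
saddle 1644 u [0.4322 0.4549] v [-0.3617 -0.2779]
V [-0.3108  0.0377] 1037 u 0.4426
saddle 1470 u [0.5408 0.5603] v [-0.3444 -0.2778]
V [-0.3107  0.0389] 978 u 0.5502
bluetop 1 [ 0.6761 -0.1208  0.0783] 0.6145054596932403 0.6145054596932403 -0.3066630179557608 -0.3066630179557608
brass 69 [ 0.6514 -0.1322  0.0658] 0.584831381344138 -0.3105659247678688
R-> [0.95938002 0.28211697] [-0.28211697  0.95938002]
```

Request:
play_rows([
  {"wx": 0,"wy": 0,"wz": 0.12,"dx": 4,"dy": 0,"dz": 0,"grip": 9.3},
  {"wx": 0,"wy": 0,"wz": 0.24,"dx": 8,"dy": 0,"dz": 0,"grip": 9.3},
  {"wx": 0,"wy": 0,"wz": 0.36,"dx": 12,"dy": 0,"dz": 0,"grip": 9.3},
  {"wx": 0,"wy": 0,"wz": 0.48,"dx": 16,"dy": 0,"dz": 0,"grip": 9.3},
  {"wx": 0,"wy": 0,"wz": 0.6,"dx": 20,"dy": 0,"dz": 0,"grip": 9.3},
])

```text
time_s: 1.08
ee_pos: [0.5494, 0.0745, 0.2187]
orientation: [0.879, 0.476, 0.0, -0.0]
contact_force: [-0.1, 0.4, -0.2]
grip_width: 0.0931
grasp_force: 0.0
```

Request:
play_rows([
  {"wx": 0,"wy": 0,"wz": 0.12,"dx": 2.25,"dy": -1.74,"dz": 0,"grip": 9.3},
  {"wx": 0,"wy": 0,"wz": 0.24,"dx": 4.5,"dy": -3.5,"dz": 0,"grip": 9.3},
  {"wx": 0,"wy": 0,"wz": 0.36,"dx": 6.76,"dy": -5.2,"dz": 0,"grip": 9.3},
  {"wx": 0,"wy": 0,"wz": 0.48,"dx": 9,"dy": -6.94,"dz": 0,"grip": 9.3},
  {"wx": 0,"wy": 0,"wz": 0.6,"dx": 11.27,"dy": -8.68,"dz": 0,"grip": 9.3},
])

```text
time_s: 1.5
ee_pos: [0.5372, 0.2159, 0.2187]
orientation: [0.981, 0.195, -0.0, -0.0]
contact_force: [-0.3, -0.3, -0.1]
grip_width: 0.0926
grasp_force: 0.0
```

Request:
play_rows([
  {"wx": 0,"wy": 0,"wz": 0.115,"dx": 0,"dy": 0,"dz": 2,"grip": 9.3},
  {"wx": 0,"wy": 0,"wz": 0.225,"dx": 0,"dy": 0,"dz": 4,"grip": 9.3},
  {"wx": 0,"wy": 0,"wz": 0.225,"dx": 0,"dy": 0,"dz": 6,"grip": 9.3},
  {"wx": 0,"wy": 0,"wz": 0.225,"dx": 0,"dy": 0,"dz": 6,"grip": 9.3},
  {"wx": 0,"wy": 0,"wz": 0.225,"dx": 0,"dy": 0,"dz": 6,"grip": 9.3},
])

```text
time_s: 1.92
ee_pos: [0.5375, 0.214, 0.1584]
orientation: [0.996, 0.087, -0.001, 0.0]
contact_force: [0.1, -0.8, 0.4]
grip_width: 0.0926
grasp_force: 0.0
```

```bash
python3 - <<'E'
from h import *
st()
im,W=cloud('wrist'); cv2.imwrite('pics/wrist3.png',im[...,::-1])
s=robot.state();Rt=R.from_quat(s['orientation']);print('yaw toolx',np.arctan2(*Rt.as_matrix()[1::-1,0]))
hsv=cv2.cvtColor(im,cv2.COLOR_RGB2HSV)
for n in('wrist','side'):
    if n=='side': im,W=cloud(n)
    x,y,z=W[...,0],W[...,1],W[...,2]
    m=(x>.4)&(x<.68)&(y>.17)&(y<.28)&(z>.032)&(z<.048)
    nl,lab,q,c=cv2.connectedComponentsWithStats(m.astype(np.uint8));print(n,q[1:,4][q[1:,4]>20])
    P=W[m]; r=cv2.minAreaRect(P[:,:2].astype(np.float32));b=cv2.boxPoints(r)
    print(b.round(4).tolist(),b.mean(0),r[1]); t=P[P[:,2]>.0435]
    if len(t)>10: print('ridge',len(t),t.mean(0),np.polyfit(t[:,0],t[:,1],1), 'y at .542',np.polyval(np.polyfit(t[:,0],t[:,1],1),.542))
E
```

```text
{'time_s': 1.9167, 'ee_pos': [0.5375, 0.214, 0.1584], 'orientation': [0.9962, 0.087, -0.0009, 0.0001], 'contact_force': [0.0611, -0.8125, 0.3517], 'torque': [0.0553, 0.0971, -0.0556], 'grip_width': 0.0926, 'grasp_force': 0.0}
yaw toolx 0.17376579459000982
wrist [5746]
[[0.46059998869895935, 0.22689999639987946], [0.4643000066280365, 0.1973000019788742], [0.623199999332428, 0.21719999611377716], [0.6194999814033508, 0.2468000054359436]] [0.5418785 0.2220169] (0.16011971235275269, 0.029806064441800117)
ridge 2404 [0.5464069  0.22252507 0.04454636] [0.12447201 0.1545127 ] y at .542 0.22197653170257897
side [524]
[[0.4607999920845032, 0.2289000004529953], [0.46459999680519104, 0.20020000636577606], [0.6215999722480774, 0.2207999974489212], [0.6177999973297119, 0.24950000643730164]] [0.5412184  0.22485244] (0.15837159752845764, 0.028912575915455818)
ridge 170 [0.53763419 0.22240996 0.04512465] [0.12839388 0.15338102] y at .542 0.2229705070539812
```

View pics/wrist3.png

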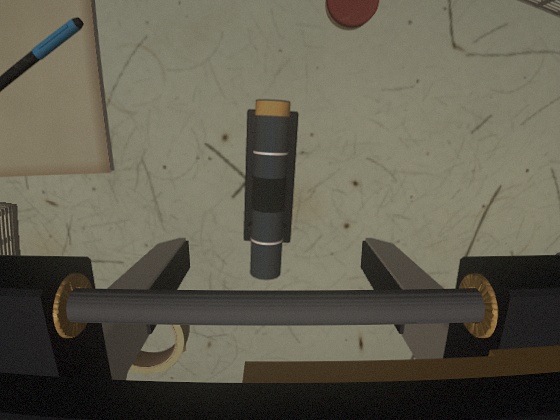

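Barrel is at image (270,190) with brass away from the hand. Its centre is (0.542, 0.222), yaw 0.1245. Aligning and descending.

Request:
play_rows([
  {"wx": 0,"wy": 0,"wz": 0.049,"dx": 0.58,"dy": -0.71,"dz": 3,"grip": 9.3},
  {"wx": 0,"wy": 0,"wz": 0.049,"dx": 0.58,"dy": -0.71,"dz": 6,"grip": 9.3},
  {"wx": 0,"wy": 0,"wz": 0.049,"dx": 0.58,"dy": -0.71,"dz": 9,"grip": 9.3},
  {"wx": 0,"wy": 0,"wz": 0.049,"dx": 0.58,"dy": -0.71,"dz": 10,"grip": 9.3},
  {"wx": 0,"wy": 0,"wz": 0.049,"dx": 0.58,"dy": -0.71,"dz": 10,"grip": 9.3},
])

```text
time_s: 2.43
ee_pos: [0.5422, 0.2209, 0.0576]
orientation: [0.998, 0.062, -0.001, 0.0]
contact_force: [-0.7, -1.4, -0.2]
grip_width: 0.0932
grasp_force: 0.0
```

Request:
play_rows([
  {"wx": 0,"wy": 0,"wz": 0,"dx": 0,"dy": 0,"dz": 0,"grip": 9.3},
  {"wx": 0,"wy": 0,"wz": 0,"dx": 0,"dy": 0,"dz": 0,"grip": 9.3},
  {"wx": 0,"wy": 0,"wz": 0,"dx": 0,"dy": 0,"dz": 0,"grip": 9.3},
  {"wx": 0,"wy": 0,"wz": 0,"dx": 0,"dy": 0,"dz": 0,"grip": 9.3},
  {"wx": 0,"wy": 0,"wz": 0,"dx": 0,"dy": 0,"dz": 0,"grip": 9.3},
])

```text
time_s: 2.85
ee_pos: [0.5434, 0.2212, 0.0596]
orientation: [0.998, 0.061, 0.001, -0.0]
contact_force: [0.0, 0.1, 0.2]
grip_width: 0.0931
grasp_force: 0.0
```

```bash
cat >> h.py <<'E'
def yaw(): M=R.from_quat(robot.state()['orientation']).as_matrix(); return round(float(np.arctan2(M[1,0],M[0,0])),4)
E
python3 -c "
from h import *
st();print(yaw())"
```

```text
{'time_s': 2.85, 'ee_pos': [0.5434, 0.2212, 0.0596], 'orientation': [0.9981, 0.0614, 0.0007, -0.0002], 'contact_force': [0.0169, 0.1486, 0.1625], 'torque': [0.0252, 0.1078, 0.0055], 'grip_width': 0.0931, 'grasp_force': 0.0}
0.123
```

Request:
play_rows([
  {"wx": 0,"wy": 0,"wz": 0,"dx": -0.1,"dy": -0.1,"dz": 2.5,"grip": 9.3},
  {"wx": 0,"wy": 0,"wz": 0,"dx": -0.1,"dy": -0.1,"dz": 4.7,"grip": 9.3},
  {"wx": 0,"wy": 0,"wz": 0,"dx": -0.1,"dy": -0.1,"dz": 4.7,"grip": 6},
  {"wx": 0,"wy": 0,"wz": 0,"dx": -0.1,"dy": -0.1,"dz": 4.7,"grip": 4},
  {"wx": 0,"wy": 0,"wz": 0,"dx": -0.1,"dy": -0.1,"dz": 4.7,"grip": 3.5},
], grip_force=20)

```text
time_s: 3.27
ee_pos: [0.5424, 0.2221, 0.0128]
orientation: [0.998, 0.061, 0.001, -0.0]
contact_force: [-0.5, -1.4, 0.8]
grip_width: 0.0778
grasp_force: 0.0
```

Request:
play_rows([
  {"wx": 0,"wy": 0,"wz": 0,"dx": 0,"dy": 0,"dz": 0,"grip": 2.5},
  {"wx": 0,"wy": 0,"wz": 0,"dx": 0,"dy": 0,"dz": 0,"grip": 2.5},
  {"wx": 0,"wy": 0,"wz": 0,"dx": 0,"dy": 0,"dz": 0,"grip": 2.5},
  {"wx": 0,"wy": 0,"wz": 0,"dx": 0,"dy": 0,"dz": 0,"grip": 2.5},
  {"wx": 0,"wy": 0,"wz": 0,"dx": 0,"dy": 0,"dz": 0,"grip": 2.5},
])

```text
time_s: 3.68
ee_pos: [0.5419, 0.222, 0.012]
orientation: [0.998, 0.061, 0.0, -0.0]
contact_force: [-0.6, -0.3, 0.4]
grip_width: 0.0442
grasp_force: 0.0
```

Request:
play_rows([
  {"wx": 0,"wy": 0,"wz": 0,"dx": 0,"dy": 0,"dz": 0,"grip": 2.5},
  {"wx": 0,"wy": 0,"wz": 0,"dx": 0,"dy": 0,"dz": 0,"grip": 2.5},
  {"wx": 0,"wy": 0,"wz": 0,"dx": 0,"dy": 0,"dz": 0,"grip": 2.5},
  {"wx": 0,"wy": 0,"wz": 0,"dx": 0,"dy": 0,"dz": 0,"grip": 2.5},
  {"wx": 0,"wy": 0,"wz": 0,"dx": 0,"dy": 0,"dz": 0,"grip": 2.5},
])

```text
time_s: 4.1
ee_pos: [0.5419, 0.2213, 0.0118]
orientation: [0.998, 0.062, -0.0, 0.0]
contact_force: [-0.1, -4.6, 3.3]
grip_width: 0.029
grasp_force: 20.0
```

```bash
python3 -c "
from h import *
st();print(yaw())"
```

```text
{'time_s': 4.1, 'ee_pos': [0.5419, 0.2213, 0.0118], 'orientation': [0.9981, 0.0615, -0.0001, 0.0005], 'contact_force': [-0.1386, -4.5863, 3.3406], 'torque': [-0.8222, 0.0771, -0.0093], 'grip_width': 0.029, 'grasp_force': 20.0002}
0.1231
```

Request:
play_rows([
  {"wx": 0,"wy": 0,"wz": 0,"dx": 0,"dy": 0,"dz": -1,"grip": 2.5},
  {"wx": 0,"wy": 0,"wz": 0,"dx": 0,"dy": 0,"dz": -3.5,"grip": 2.5},
  {"wx": 0,"wy": 0,"wz": 0,"dx": 0,"dy": 0,"dz": -6.5,"grip": 2.5},
  {"wx": 0,"wy": 0,"wz": 0,"dx": 0,"dy": 0,"dz": -9.5,"grip": 2.5},
  {"wx": 0,"wy": 0,"wz": 0,"dx": 0,"dy": 0,"dz": -11,"grip": 2.5},
], grip_force=25)

```text
time_s: 4.52
ee_pos: [0.5428, 0.2224, 0.1256]
orientation: [0.998, 0.061, 0.002, -0.001]
contact_force: [-0.1, -0.3, -1.3]
grip_width: 0.0293
grasp_force: 25.0
```

Request:
play_rows([
  {"wx": 0,"wy": 0,"wz": -0.03,"dx": -0.2,"dy": 3,"dz": 0,"grip": 2.5},
  {"wx": 0,"wy": 0,"wz": -0.06,"dx": -0.46,"dy": 7,"dz": 0,"grip": 2.5},
  {"wx": 0,"wy": 0,"wz": -0.1,"dx": -0.72,"dy": 11,"dz": 0,"grip": 2.5},
  {"wx": 0,"wy": 0,"wz": -0.13,"dx": -0.98,"dy": 15,"dz": 0,"grip": 2.5},
  {"wx": 0,"wy": 0,"wz": -0.163,"dx": -1.25,"dy": 19,"dz": 0,"grip": 2.5},
])

```text
time_s: 4.93
ee_pos: [0.5524, 0.0303, 0.1223]
orientation: [0.99, 0.144, 0.0, -0.0]
contact_force: [0.1, -0.1, -1.6]
grip_width: 0.0295
grasp_force: 25.0
```

```bash
python3 -c "
from h import *
st();print(yaw())
p=robot.state()['ee_pos'];M=R.from_quat(robot.state()['orientation']).as_matrix()
print(M.T@(np.array([.5639,-.1584,.12])-p))"
```

```text
{'time_s': 4.9333, 'ee_pos': [0.5524, 0.0303, 0.1223], 'orientation': [0.9896, 0.1435, 0.0002, -0.0001], 'contact_force': [0.0836, -0.0907, -1.6483], 'torque': [0.0031, 0.0924, -0.0227], 'grip_width': 0.0295, 'grasp_force': 25.0008}
0.288
[-0.04259693  0.18418083  0.00226841]
```

Request:
play_rows([
  {"wx": 0,"wy": 0,"wz": 0,"dx": -0.93,"dy": 4,"dz": 0,"grip": 2.5},
  {"wx": 0,"wy": 0,"wz": 0,"dx": -1.85,"dy": 8,"dz": 0,"grip": 2.5},
  {"wx": 0,"wy": 0,"wz": 0,"dx": -2.77,"dy": 12,"dz": 0,"grip": 2.5},
  {"wx": 0,"wy": 0,"wz": 0,"dx": -3.7,"dy": 16,"dz": 0,"grip": 2.5},
  {"wx": 0,"wy": 0,"wz": 0,"dx": -4.26,"dy": 18.4,"dz": 0,"grip": 2.5},
])

```text
time_s: 5.35
ee_pos: [0.5636, -0.1603, 0.1223]
orientation: [0.99, 0.142, 0.0, 0.0]
contact_force: [0.3, -1.4, -1.2]
grip_width: 0.0294
grasp_force: 25.0
```

Request:
play_rows([
  {"wx": 0,"wy": 0,"wz": 0,"dx": 0,"dy": 0,"dz": 0.5,"grip": 2.5},
  {"wx": 0,"wy": 0,"wz": 0,"dx": 0,"dy": 0,"dz": 1,"grip": 2.5},
  {"wx": 0,"wy": 0,"wz": 0,"dx": 0,"dy": 0,"dz": 1,"grip": 2.5},
  {"wx": 0,"wy": 0,"wz": 0,"dx": 0,"dy": 0,"dz": 1,"grip": 2.5},
  {"wx": 0,"wy": 0,"wz": 0,"dx": 0,"dy": 0,"dz": 1,"grip": 2.5},
])

```text
time_s: 5.77
ee_pos: [0.5638, -0.1556, 0.1118]
orientation: [0.99, 0.143, -0.0, -0.0]
contact_force: [-0.4, -0.3, -1.2]
grip_width: 0.0292
grasp_force: 25.0
```

```bash
cat >> h.py <<'E'
O=np.array([.5639,-.1584,0]);YV=.286
RV=R.from_euler('z',YV).as_matrix()
def inv(p): return (np.asarray(p)-O)@RV
E
python3 - <<'E'
from h import *
st();print(yaw(),inv(robot.state()['ee_pos']).round(4))
im,W=cloud('wrist'); np.savez('w4.npz',im=im,W=W); cv2.imwrite('pics/wrist4.png',im[...,::-1])
E
```

```text
{'time_s': 5.7667, 'ee_pos': [0.5638, -0.1556, 0.1118], 'orientation': [0.9897, 0.1432, -0.0001, -0.0001], 'contact_force': [-0.3982, -0.3045, -1.1571], 'torque': [0.0584, 0.1133, -0.0115], 'grip_width': 0.0292, 'grasp_force': 24.9995}
0.2874 [0.0007 0.0028 0.1118]
```

View pics/wrist4.png

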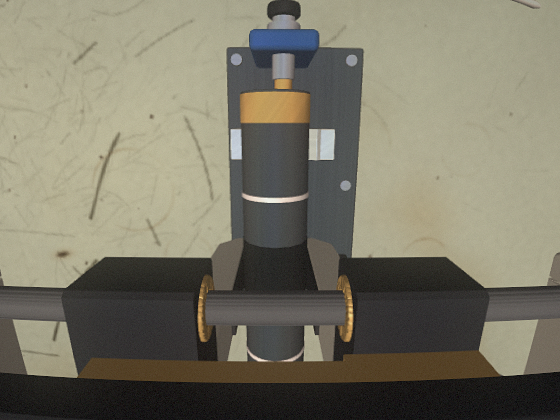

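The wrist view shows the barrel centred at col 275 and the plunger at col 284, so the barrel sits slightly to +y. I'll correct by about 2.8 mm and check against the cloud.

```bash
python3 - <<'E'
from h import *
D=np.load('w4.npz');V=inv(D['W'])
hsv=cv2.cvtColor(D['im'],cv2.COLOR_RGB2HSV)
x,y,z=V[...,0],V[...,1],V[...,2]
win=np.zeros(z.shape,bool);win[60:240,225:345]=1
for a,b in((.03,.05),(.05,.07),(.07,.085)):
    m=win&(z>.12)&(x>a)&(x<b); P=V[m]; t=P[:,2]>P[:,2].max()-.004
    print('barrel',a,m.sum(),'y edges',P[:,1].min().round(4),P[:,1].max().round(4),'ztop',np.percentile(P[:,2],98).round(4),'xmax',P[:,0].max().round(4))
P=V[win&(z>.12)];print('x max',np.percentile(P[:,0],99.5))
m=np.zeros(z.shape,bool);m[75:90,270:300]=1;m&=(z>.055)&(z<.075);P=V[m];print('plunger',len(P),P.mean(0).round(4),P.min(0).round(4))
m=np.zeros(z.shape,bool);m[28:48,245:325]=1;m&=(z>.07)&(z<.085);P=V[m];print('blue',len(P),P.mean(0).round(4),P.min(0).round(4),P.max(0).round(4))
m=np.zeros(z.shape,bool);m[125:162,225:340]=1;m&=(z>.055)&(z<.07);P=V[m];print('sad',len(P),P.mean(0).round(4),P.min(0).round(4),P.max(0).round(4))
E
```

```text
barrel 0.03 3045 y edges -0.0107 0.019 ztop 0.1456 xmax 0.05
barrel 0.05 3342 y edges -0.0108 0.0182 ztop 0.1455 xmax 0.07
barrel 0.07 2033 y edges -0.0108 0.0185 ztop 0.1456 xmax 0.0814
x max 0.08100071712184989
plunger 274 [ 0.0932 -0.0009  0.0667] [ 0.089  -0.008   0.0613]
blue 1330 [ 0.1153 -0.0011  0.0777] [ 0.11   -0.0214  0.07  ] [0.1225 0.0187 0.0802]
sad 1147 [ 0.0551 -0.0096  0.0603] [ 0.0448 -0.035   0.0575] [0.0651 0.0328 0.0641]
```

Request:
play_rows([
  {"wx": 0,"wy": 0,"wz": 0,"dx": 0,"dy": 0.45,"dz": 1,"grip": 2.5},
  {"wx": 0,"wy": 0,"wz": 0,"dx": 0,"dy": 0.45,"dz": 3,"grip": 2.5},
  {"wx": 0,"wy": 0,"wz": 0,"dx": 0,"dy": 0.45,"dz": 5,"grip": 2.5},
  {"wx": 0,"wy": 0,"wz": 0,"dx": 0,"dy": 0.45,"dz": 6,"grip": 2.5},
  {"wx": 0,"wy": 0,"wz": 0,"dx": 0,"dy": 0.45,"dz": 6,"grip": 2.5},
])

```text
time_s: 6.23
ee_pos: [0.5637, -0.1605, 0.0492]
orientation: [0.99, 0.143, -0.002, -0.001]
contact_force: [0.2, -0.1, -1.5]
grip_width: 0.0289
grasp_force: 25.0
```

```bash
python3 - <<'E'
from h import *
st();print(yaw(),inv(robot.state()['ee_pos']).round(4), (robot.state()['contact_force']@RV).round(2))
E
```

```text
{'time_s': 6.2333, 'ee_pos': [0.5637, -0.1605, 0.0492], 'orientation': [0.9898, 0.1427, -0.0018, -0.001], 'contact_force': [0.1649, -0.1281, -1.4759], 'torque': [0.0193, 0.0822, -0.0202], 'grip_width': 0.0289, 'grasp_force': 24.9995}
0.2863 [-0.0008 -0.0019  0.0492] [ 0.12 -0.17 -1.48]
```

Request:
play_rows([
  {"wx": 0,"wy": 0,"wz": 0,"dx": 0,"dy": 0,"dz": 0.15,"grip": 2.5},
  {"wx": 0,"wy": 0,"wz": 0,"dx": 0,"dy": 0,"dz": 0.3,"grip": 2.5},
  {"wx": 0,"wy": 0,"wz": 0,"dx": 0,"dy": 0,"dz": 0.45,"grip": 2.5},
  {"wx": 0,"wy": 0,"wz": 0,"dx": 0,"dy": 0,"dz": 0.5,"grip": 2.5},
  {"wx": 0,"wy": 0,"wz": 0,"dx": 0,"dy": 0,"dz": 0.5,"grip": 2.5},
])

```text
time_s: 6.65
ee_pos: [0.5652, -0.1611, 0.0471]
orientation: [0.99, 0.143, 0.0, 0.0]
contact_force: [-0.7, -0.5, -2.3]
grip_width: 0.0297
grasp_force: 25.0
```

```bash
python3 - <<'E'
from h import *
st();print(yaw(),inv(robot.state()['ee_pos']).round(4), (robot.state()['contact_force']@RV).round(2))
E
```

```text
{'time_s': 6.65, 'ee_pos': [0.5652, -0.1611, 0.0471], 'orientation': [0.9898, 0.1425, 0.0003, 0.0002], 'contact_force': [-0.7065, -0.531, -2.2612], 'torque': [0.0402, 0.0734, -0.013], 'grip_width': 0.0297, 'grasp_force': 24.9995}
0.286 [ 0.0005 -0.0029  0.0471] [-0.83 -0.31 -2.26]
```

Request:
play_rows([
  {"wx": 0,"wy": 0,"wz": 0,"dx": 0,"dy": 0,"dz": 0.08,"grip": 2.5},
  {"wx": 0,"wy": 0,"wz": 0,"dx": 0,"dy": 0,"dz": 0.16,"grip": 2.5},
  {"wx": 0,"wy": 0,"wz": 0,"dx": 0,"dy": 0,"dz": 0.25,"grip": 2.5},
  {"wx": 0,"wy": 0,"wz": 0,"dx": 0,"dy": 0,"dz": 0.25,"grip": 2.5},
  {"wx": 0,"wy": 0,"wz": 0,"dx": 0,"dy": 0,"dz": 0.25,"grip": 2.5},
])

```text
time_s: 7.07
ee_pos: [0.5652, -0.1609, 0.0448]
orientation: [0.99, 0.143, 0.0, -0.0]
contact_force: [-3.2, 2.1, 6.2]
grip_width: 0.0289
grasp_force: 25.0
```

Request:
play_rows([
  {"wx": 0,"wy": 0,"wz": 0,"dx": 0,"dy": 0,"dz": 0.05,"grip": 2.5},
  {"wx": 0,"wy": 0,"wz": 0,"dx": 0,"dy": 0,"dz": 0.1,"grip": 2.5},
  {"wx": 0,"wy": 0,"wz": 0,"dx": 0,"dy": 0,"dz": 0.1,"grip": 2.5},
  {"wx": 0,"wy": 0,"wz": 0,"dx": 0,"dy": 0,"dz": 0.1,"grip": 2.5},
  {"wx": 0,"wy": 0,"wz": 0,"dx": 0,"dy": 0,"dz": 0.1,"grip": 2.5},
])

```text
time_s: 7.48
ee_pos: [0.5652, -0.1608, 0.0446]
orientation: [0.99, 0.143, 0.0, -0.0]
contact_force: [-5.3, 4.5, 15.7]
grip_width: 0.0295
grasp_force: 25.0
```

```bash
python3 - <<'E'
from h import *
st();print(yaw(),inv(robot.state()['ee_pos']).round(4), (robot.state()['contact_force']@RV).round(2), (robot.state()['torque']@RV).round(2))
E
```

```text
{'time_s': 7.4833, 'ee_pos': [0.5652, -0.1608, 0.0446], 'orientation': [0.9898, 0.1425, 0.0002, -0.0001], 'contact_force': [-5.3243, 4.4917, 15.6794], 'torque': [0.7002, 1.1367, -0.0121], 'grip_width': 0.0295, 'grasp_force': 25.0022}
0.286 [ 0.0006 -0.0026  0.0446] [-3.84  5.81 15.68] [ 0.99  0.89 -0.01]
```

Request:
play_rows([
  {"wx": 0,"wy": 0,"wz": 0,"dx": 0,"dy": -0.06,"dz": -0.1,"grip": 2.5},
  {"wx": 0,"wy": 0,"wz": 0,"dx": 0,"dy": -0.12,"dz": -0.1,"grip": 2.5},
  {"wx": 0,"wy": 0,"wz": 0,"dx": 0,"dy": -0.12,"dz": -0.1,"grip": 2.5},
  {"wx": 0,"wy": 0,"wz": 0,"dx": 0,"dy": -0.12,"dz": -0.1,"grip": 2.5},
  {"wx": 0,"wy": 0,"wz": 0,"dx": 0,"dy": -0.12,"dz": -0.1,"grip": 2.5},
])

```text
time_s: 7.9
ee_pos: [0.5648, -0.1599, 0.0441]
orientation: [0.99, 0.142, 0.0, 0.0]
contact_force: [-0.1, 0.3, 0.0]
grip_width: 0.0294
grasp_force: 25.0
```

```bash
cat >> h.py <<'E'
def sv():
    s=robot.state();print(round(s['time_s'],2),'yaw',yaw(),'p',inv(s['ee_pos']).round(4),'F',(s['contact_force']@RV).round(2),'M',(s['torque']@RV).round(2),'g',round(s['grip_width'],4))
E
python3 - <<'E'
from h import *
sv()
E
```

```text
7.9 yaw 0.2859 p [ 0.0004 -0.0017  0.0441] F [-0.    0.32  0.05] M [ 0.13 -0.01 -0.11] g 0.0294
```

Request:
play_rows([
  {"wx": 0,"wy": 0,"wz": 0,"dx": 0,"dy": 0,"dz": 0.05,"grip": 2.5},
  {"wx": 0,"wy": 0,"wz": 0,"dx": 0,"dy": 0,"dz": 0.1,"grip": 2.5},
  {"wx": 0,"wy": 0,"wz": 0,"dx": 0,"dy": 0,"dz": 0.1,"grip": 2.5},
  {"wx": 0,"wy": 0,"wz": 0,"dx": 0,"dy": 0,"dz": 0.1,"grip": 2.5},
  {"wx": 0,"wy": 0,"wz": 0,"dx": 0,"dy": 0,"dz": 0.1,"grip": 2.5},
])

```text
time_s: 8.32
ee_pos: [0.5649, -0.16, 0.0439]
orientation: [0.99, 0.142, 0.0, 0.0]
contact_force: [-3.6, 1.3, 9.6]
grip_width: 0.0297
grasp_force: 25.0
```

```bash
python3 - <<'E'
from h import *
sv()
im,W=cloud('side');cv2.imwrite('pics/side5.png',cv2.resize(im[150:230,230:350,::-1],None,fx=5,fy=5,interpolation=cv2.INTER_CUBIC))
im,W=cloud('wrist');V=inv(W);x,y,z=V[...,0],V[...,1],V[...,2]
win=np.zeros(z.shape,bool);win[60:235,200:345]=1
for a,b in((.03,.044),(.05,.064),(.066,.076)):
    m=win&(z>.067)&(x>a)&(x<b);P=V[m];print(a,len(P),'y',P[:,1].min().round(4),P[:,1].max().round(4),'ztop',np.percentile(P[:,2],97).round(4))
m=win&(z>.06)&(z<.08)&(x>.078);P=V[m];print(np.histogram(P[:,0],bins=np.arange(.076,.11,.002)))
E
```

```text
8.32 yaw 0.2858 p [ 0.0005 -0.0018  0.0439] F [-3.05  2.24  9.62] M [ 0.37  0.5  -0.09] g 0.0297
0.03 2035 y -0.0151 0.0135 ztop 0.0776
0.05 2189 y -0.0151 0.0126 ztop 0.0776
0.066 1724 y -0.0153 0.0131 ztop 0.0776
(array([  0, 355, 185,   0,   0,   0, 126, 134,  97,   1,   0,   0,   0,
         0,   0,   0]), array([0.076, 0.078, 0.08 , 0.082, 0.084, 0.086, 0.088, 0.09 , 0.092,
       0.094, 0.096, 0.098, 0.1  , 0.102, 0.104, 0.106, 0.108]))
```

Request:
play_rows([
  {"wx": 0,"wy": 0,"wz": 0,"dx": 0,"dy": -0.03,"dz": -0.08,"grip": 2.5},
  {"wx": 0,"wy": 0,"wz": 0,"dx": 0.1,"dy": -0.03,"dz": -0.08,"grip": 2.5},
  {"wx": 0,"wy": 0,"wz": 0,"dx": 0.25,"dy": -0.03,"dz": -0.08,"grip": 2.5},
  {"wx": 0,"wy": 0,"wz": 0,"dx": 0.4,"dy": -0.03,"dz": -0.08,"grip": 2.5},
  {"wx": 0,"wy": 0,"wz": 0,"dx": 0.5,"dy": -0.03,"dz": -0.08,"grip": 2.5},
])

```text
time_s: 8.83
ee_pos: [0.5695, -0.1586, 0.044]
orientation: [0.99, 0.142, -0.0, 0.0]
contact_force: [-3.1, -5.0, 4.1]
grip_width: 0.0291
grasp_force: 25.0
```

```bash
python3 -c "
from h import *
sv()"
```

```text
8.83 yaw 0.2858 p [ 0.0053 -0.0017  0.044 ] F [-4.39 -3.96  4.11] M [-0.54  0.76 -0.15] g 0.0291
```

Request:
play_rows([
  {"wx": 0,"wy": 0,"wz": 0,"dx": 0.03,"dy": 0.03,"dz": -0.03,"grip": 2.5},
  {"wx": 0,"wy": 0,"wz": 0,"dx": 0.06,"dy": 0.03,"dz": -0.03,"grip": 2.5},
  {"wx": 0,"wy": 0,"wz": 0,"dx": 0.1,"dy": 0.03,"dz": -0.03,"grip": 2.5},
  {"wx": 0,"wy": 0,"wz": 0,"dx": 0.13,"dy": 0.03,"dz": -0.03,"grip": 2.5},
  {"wx": 0,"wy": 0,"wz": 0,"dx": 0.16,"dy": 0.03,"dz": -0.03,"grip": 2.5},
])

```text
time_s: 9.25
ee_pos: [0.571, -0.158, 0.0441]
orientation: [0.99, 0.143, -0.0, -0.0]
contact_force: [-0.7, -2.3, 0.5]
grip_width: 0.0296
grasp_force: 25.0
```

```bash
python3 -c "
from h import *
sv()"
```

```text
9.25 yaw 0.286 p [ 0.0069 -0.0016  0.0441] F [-1.29 -2.04  0.46] M [-0.29  0.36  0.02] g 0.0296
```

Request:
play_rows([
  {"wx": 0,"wy": 0,"wz": 0,"dx": 0.03,"dy": 0,"dz": 0,"grip": 2.5},
  {"wx": 0,"wy": 0,"wz": 0,"dx": 0.06,"dy": 0,"dz": 0,"grip": 2.5},
  {"wx": 0,"wy": 0,"wz": 0,"dx": 0.1,"dy": 0,"dz": 0,"grip": 2.5},
  {"wx": 0,"wy": 0,"wz": 0,"dx": 0.13,"dy": 0,"dz": 0,"grip": 2.5},
  {"wx": 0,"wy": 0,"wz": 0,"dx": 0.16,"dy": 0,"dz": 0,"grip": 2.5},
])

```text
time_s: 9.67
ee_pos: [0.5725, -0.1575, 0.0442]
orientation: [0.99, 0.143, -0.0, -0.0]
contact_force: [-1.7, -2.0, 0.6]
grip_width: 0.0295
grasp_force: 25.0
```

```bash
python3 -c "
from h import *
sv()"
```

```text
9.67 yaw 0.286 p [ 0.0085 -0.0016  0.0442] F [-2.18 -1.49  0.62] M [-0.3  0.4  0. ] g 0.0295
```

Request:
play_rows([
  {"wx": 0,"wy": 0,"wz": 0,"dx": 0.03,"dy": 0,"dz": 0,"grip": 2.5},
  {"wx": 0,"wy": 0,"wz": 0,"dx": 0.06,"dy": 0,"dz": 0,"grip": 2.5},
  {"wx": 0,"wy": 0,"wz": 0,"dx": 0.09,"dy": 0,"dz": 0,"grip": 2.5},
  {"wx": 0,"wy": 0,"wz": 0,"dx": 0.12,"dy": 0,"dz": 0,"grip": 2.5},
  {"wx": 0,"wy": 0,"wz": 0,"dx": 0.12,"dy": 0,"dz": 0,"grip": 2.5},
])

```text
time_s: 10.08
ee_pos: [0.5737, -0.1571, 0.0442]
orientation: [0.99, 0.143, -0.0, -0.0]
contact_force: [-1.1, -3.0, 0.3]
grip_width: 0.0292
grasp_force: 25.0
```

```bash
python3 -c "
from h import *
sv()"
```

```text
10.08 yaw 0.286 p [ 0.0098 -0.0016  0.0442] F [-1.85 -2.55  0.28] M [-0.22  0.38 -0.02] g 0.0292
```

Request:
play_rows([
  {"wx": 0,"wy": 0,"wz": 0,"dx": 0.02,"dy": 0,"dz": 0,"grip": 2.5},
  {"wx": 0,"wy": 0,"wz": 0,"dx": 0.05,"dy": 0,"dz": 0,"grip": 2.5},
  {"wx": 0,"wy": 0,"wz": 0,"dx": 0.08,"dy": 0,"dz": 0,"grip": 2.5},
  {"wx": 0,"wy": 0,"wz": 0,"dx": 0.08,"dy": 0,"dz": 0,"grip": 2.5},
  {"wx": 0,"wy": 0,"wz": 0,"dx": 0.08,"dy": 0,"dz": 0,"grip": 2.5},
])

```text
time_s: 10.5
ee_pos: [0.5744, -0.157, 0.0442]
orientation: [0.99, 0.142, -0.0, -0.0]
contact_force: [-1.7, -2.2, 0.1]
grip_width: 0.0294
grasp_force: 25.0
```

```bash
python3 -c "
from h import *
sv()"
```

```text
10.5 yaw 0.2859 p [ 0.0105 -0.0016  0.0442] F [-2.25 -1.67  0.08] M [-0.26  0.41 -0.01] g 0.0294
```

Request:
play_rows([
  {"wx": 0,"wy": 0,"wz": 0,"dx": 0.02,"dy": 0,"dz": 0,"grip": 2.5},
  {"wx": 0,"wy": 0,"wz": 0,"dx": 0.05,"dy": 0,"dz": 0,"grip": 2.5},
  {"wx": 0,"wy": 0,"wz": 0,"dx": 0.08,"dy": 0,"dz": 0,"grip": 2.5},
  {"wx": 0,"wy": 0,"wz": 0,"dx": 0.08,"dy": 0,"dz": 0,"grip": 2.5},
  {"wx": 0,"wy": 0,"wz": 0,"dx": 0.08,"dy": 0,"dz": 0,"grip": 2.5},
])

```text
time_s: 10.92
ee_pos: [0.5749, -0.1568, 0.0442]
orientation: [0.99, 0.143, -0.0, -0.0]
contact_force: [-4.0, -3.3, 0.5]
grip_width: 0.0296
grasp_force: 25.0
```

```bash
python3 -c "
from h import *
sv()"
```

```text
10.92 yaw 0.286 p [ 0.011  -0.0016  0.0442] F [-4.8  -2.07  0.51] M [-0.26  0.8  -0.  ] g 0.0296
```

Request:
play_rows([
  {"wx": 0,"wy": 0,"wz": 0,"dx": 0.02,"dy": 0,"dz": 0,"grip": 2.5},
  {"wx": 0,"wy": 0,"wz": 0,"dx": 0.05,"dy": 0,"dz": 0,"grip": 2.5},
  {"wx": 0,"wy": 0,"wz": 0,"dx": 0.07,"dy": 0,"dz": 0,"grip": 2.5},
  {"wx": 0,"wy": 0,"wz": 0,"dx": 0.07,"dy": 0,"dz": 0,"grip": 2.5},
  {"wx": 0,"wy": 0,"wz": 0,"dx": 0.07,"dy": 0,"dz": 0,"grip": 2.5},
])

```text
time_s: 11.33
ee_pos: [0.5751, -0.1568, 0.0441]
orientation: [0.99, 0.143, -0.001, -0.0]
contact_force: [-6.6, -4.8, 2.2]
grip_width: 0.0294
grasp_force: 25.0
```

```bash
python3 -c "
from h import *
sv()"
```

```text
11.33 yaw 0.286 p [ 0.0112 -0.0016  0.0441] F [-7.65 -2.72  2.18] M [-0.32  1.43 -0.01] g 0.0294
```

Request:
play_rows([
  {"wx": 0,"wy": 0,"wz": 0,"dx": 0.03,"dy": 0,"dz": 0,"grip": 2.5},
  {"wx": 0,"wy": 0,"wz": 0,"dx": 0.05,"dy": 0,"dz": 0,"grip": 2.5},
  {"wx": 0,"wy": 0,"wz": 0,"dx": 0.05,"dy": 0,"dz": 0,"grip": 2.5},
  {"wx": 0,"wy": 0,"wz": 0,"dx": 0.05,"dy": 0,"dz": 0,"grip": 2.5},
  {"wx": 0,"wy": 0,"wz": 0,"dx": 0.05,"dy": 0,"dz": 0,"grip": 2.5},
])

```text
time_s: 11.75
ee_pos: [0.5752, -0.1567, 0.0441]
orientation: [0.99, 0.143, -0.001, -0.0]
contact_force: [-8.9, -4.8, 2.9]
grip_width: 0.0293
grasp_force: 25.0
```

```bash
python3 -c "
from h import *
sv()"
```

```text
11.75 yaw 0.2861 p [ 0.0113 -0.0016  0.0441] F [-9.91 -2.12  2.89] M [-0.4   1.79 -0.02] g 0.0293
```

Request:
play_rows([
  {"wx": 0,"wy": 0,"wz": 0,"dx": -0.05,"dy": 0.02,"dz": -0.02,"grip": 2.5},
  {"wx": 0,"wy": 0,"wz": 0,"dx": -0.1,"dy": 0.02,"dz": -0.02,"grip": 2.5},
  {"wx": 0,"wy": 0,"wz": 0,"dx": -0.1,"dy": 0.02,"dz": -0.02,"grip": 3},
  {"wx": 0,"wy": 0,"wz": 0,"dx": -0.1,"dy": 0.02,"dz": -0.02,"grip": 4},
  {"wx": 0,"wy": 0,"wz": 0,"dx": -0.1,"dy": 0.02,"dz": -0.02,"grip": 5.5},
])

```text
time_s: 12.17
ee_pos: [0.5761, -0.1567, 0.0447]
orientation: [0.99, 0.143, 0.001, 0.0]
contact_force: [-0.2, 0.1, 0.4]
grip_width: 0.0392
grasp_force: 0.0
```

Request:
play_rows([
  {"wx": 0,"wy": 0,"wz": 0,"dx": 0,"dy": 0,"dz": 0,"grip": 6},
  {"wx": 0,"wy": 0,"wz": 0,"dx": 0,"dy": 0,"dz": 0,"grip": 6},
  {"wx": 0,"wy": 0,"wz": 0,"dx": 0,"dy": 0,"dz": 0,"grip": 6},
  {"wx": 0,"wy": 0,"wz": 0,"dx": 0,"dy": 0,"dz": 0,"grip": 6},
  {"wx": 0,"wy": 0,"wz": 0,"dx": 0,"dy": 0,"dz": 0,"grip": 6},
])

```text
time_s: 12.58
ee_pos: [0.5755, -0.1569, 0.0445]
orientation: [0.99, 0.143, 0.0, 0.0]
contact_force: [0.2, -0.2, -0.4]
grip_width: 0.0597
grasp_force: 0.0
```

```bash
python3 - <<'E'
from h import *
sv()
im,W=cloud('wrist');V=inv(W);x,y,z=V[...,0],V[...,1],V[...,2]
win=np.zeros(z.shape,bool);win[20:235,200:345]=1
m=win&(z>.067)&(x>.03)&(x<.088);P=V[m];print('y',P[:,1].min().round(4),P[:,1].max().round(4),'ztop',np.percentile(P[:,2],97).round(4))
m=win&(z>.06)&(z<.08)&(x>.078);P=V[m];print(np.histogram(P[:,0],bins=np.arange(.076,.11,.002))[0])
cv2.imwrite('pics/w6.png',im[...,::-1])
# handle from scene & side
for n in('scene','side'):
    im,W=cloud(n);hsv=cv2.cvtColor(im,cv2.COLOR_RGB2HSV);V=inv(W)
    m=(abs(V[...,0]+.085)<.05)&(abs(V[...,1]+.12)<.05)&(V[...,2]>.12)&((hsv[...,0]<6)|(hsv[...,0]>174))&(hsv[...,1]>150)
    P=V[m]; 
    if len(P): print(n,len(P),P.mean(0).round(4),P.min(0).round(4),P.max(0).round(4))
E
```

```text
12.58 yaw 0.286 p [ 0.0116 -0.0018  0.0445] F [ 0.18 -0.29 -0.37] M [0.07 0.06 0.04] g 0.0597
y -0.0152 0.0136 ztop 0.0779
[  0 344 337 349 365 372 359 239  98 172 163 160 166 167 159 169]
scene 103 [-0.087  -0.1268  0.1765] [-0.1056 -0.1308  0.1735] [-0.0678 -0.1223  0.1792]
side 37 [-0.086  -0.1212  0.1744] [-0.1058 -0.1284  0.1654] [-0.0706 -0.1127  0.1801]
```

Request:
play_rows([
  {"wx": 0,"wy": 0,"wz": 0,"dx": 0,"dy": 0,"dz": -2,"grip": 6},
  {"wx": 0,"wy": 0,"wz": 0,"dx": 0,"dy": 0,"dz": -5,"grip": 6},
  {"wx": 0,"wy": 0,"wz": 0,"dx": 0,"dy": 0,"dz": -9,"grip": 6},
  {"wx": 0,"wy": 0,"wz": 0,"dx": 0,"dy": 0,"dz": -13,"grip": 6},
  {"wx": 0,"wy": 0,"wz": 0,"dx": 0,"dy": 0,"dz": -16,"grip": 6},
])

```text
time_s: 13.15
ee_pos: [0.5759, -0.157, 0.2078]
orientation: [0.99, 0.142, 0.001, 0.001]
contact_force: [0.3, 0.2, 1.0]
grip_width: 0.0601
grasp_force: 0.0
```

Request:
play_rows([
  {"wx": 0,"wy": 0,"wz": 0,"dx": -2.5,"dy": 3,"dz": 0,"grip": 6},
  {"wx": 0,"wy": 0,"wz": 0,"dx": -5,"dy": 6,"dz": 0,"grip": 6},
  {"wx": 0,"wy": 0,"wz": 0,"dx": -7.5,"dy": 9,"dz": 0,"grip": 6},
  {"wx": 0,"wy": 0,"wz": 0,"dx": -9.9,"dy": 12.4,"dz": 0,"grip": 6},
  {"wx": 0,"wy": 0,"wz": 0,"dx": -9.9,"dy": 12.4,"dz": 0,"grip": 6},
])

```text
time_s: 13.57
ee_pos: [0.5131, -0.3093, 0.2045]
orientation: [0.99, 0.14, -0.0, 0.001]
contact_force: [-0.5, 0.0, -0.1]
grip_width: 0.0597
grasp_force: 0.0
```

```bash
python3 - <<'E'
from h import *
sv()
im,W=cloud('wrist');V=inv(W);np.savez('w7.npz',im=im,V=V);cv2.imwrite('pics/w7.png',im[...,::-1])
hsv=cv2.cvtColor(im,cv2.COLOR_RGB2HSV)
m=((hsv[...,0]<6)|(hsv[...,0]>174))&(hsv[...,1]>150)&(V[...,2]>.1);P=V[m]
if len(P): print(len(P),P.mean(0).round(4),P.min(0).round(4),P.max(0).round(4))
E
```

```text
13.57 yaw 0.2815 p [-0.0913 -0.1305  0.2045] F [-0.44  0.13 -0.08] M [ 0.09 -0.01 -0.  ] g 0.0597
1060 [-0.0825 -0.1242  0.1901] [-0.1042 -0.1865  0.1728] [-0.0563 -0.0802  0.3305]
```

View pics/w7.png

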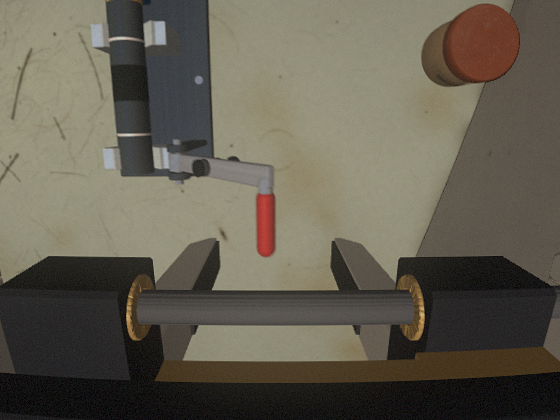

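The red handle spans (265,193) to (265,255), straight ahead between the fingers.

```bash
python3 - <<'E'
from h import *
sv()
D=np.load('w7.npz');V=D['V'];hsv=cv2.cvtColor(D['im'],cv2.COLOR_RGB2HSV)
m=((hsv[...,0]<6)|(hsv[...,0]>174))&(hsv[...,1]>150);k=np.zeros(m.shape,bool);k[185:262,245:285]=1;m&=k&(V[...,2]>.15)&(V[...,2]<.2);P=V[m]
print(len(P),P.mean(0).round(4),P.min(0).round(4),P.max(0).round(4),np.percentile(P[:,2],95))
E
```

```text
13.62 yaw 0.2818 p [-0.0896 -0.1282  0.2044] F [-0.22  1.    0.1 ] M [ 0.09  0.03 -0.04] g 0.06
967 [-0.0838 -0.1237  0.1771] [-0.1042 -0.1286  0.1728] [-0.0655 -0.1186  0.18  ] 0.17865736140102215
```

Request:
play_rows([
  {"wx": 0,"wy": 0,"wz": 0,"dx": 0.3,"dy": -0.3,"dz": 0,"grip": 6},
  {"wx": 0,"wy": 0,"wz": 0,"dx": 0.3,"dy": -0.3,"dz": 1.5,"grip": 6},
  {"wx": 0,"wy": 0,"wz": 0,"dx": 0.3,"dy": -0.3,"dz": 3.5,"grip": 6},
  {"wx": 0,"wy": 0,"wz": 0,"dx": 0.3,"dy": -0.3,"dz": 5.1,"grip": 6},
  {"wx": 0,"wy": 0,"wz": 0,"dx": 0.3,"dy": -0.3,"dz": 5.1,"grip": 6},
], grip_force=8)

```text
time_s: 14.03
ee_pos: [0.5169, -0.2975, 0.1504]
orientation: [0.99, 0.143, -0.002, -0.002]
contact_force: [-0.7, 0.4, -0.4]
grip_width: 0.0598
grasp_force: 0.0
```

```bash
python3 -c "
from h import *
sv()"
```

```text
14.03 yaw 0.2879 p [-0.0843 -0.1202  0.1504] F [-0.58  0.59 -0.38] M [ 0.12  0.12 -0.05] g 0.0598
```

Request:
play_rows([
  {"wx": 0,"wy": 0,"wz": 0,"dx": 0,"dy": 0,"dz": 0,"grip": 4},
  {"wx": 0,"wy": 0,"wz": 0,"dx": 0,"dy": 0,"dz": 0,"grip": 2.5},
  {"wx": 0,"wy": 0,"wz": 0,"dx": 0,"dy": 0,"dz": 0,"grip": 1},
  {"wx": 0,"wy": 0,"wz": 0,"dx": 0,"dy": 0,"dz": 0,"grip": 0.8},
  {"wx": 0,"wy": 0,"wz": 0,"dx": 0,"dy": 0,"dz": 0,"grip": 0.8},
])

```text
time_s: 14.45
ee_pos: [0.5178, -0.3001, 0.1542]
orientation: [0.99, 0.143, 0.0, 0.0]
contact_force: [-0.6, 0.5, -0.1]
grip_width: 0.0311
grasp_force: 0.0
```

Request:
play_rows([
  {"wx": 0,"wy": 0,"wz": 0,"dx": 0,"dy": 0,"dz": 0,"grip": 0.8},
  {"wx": 0,"wy": 0,"wz": 0,"dx": 0,"dy": 0,"dz": 0,"grip": 0.8},
  {"wx": 0,"wy": 0,"wz": 0,"dx": 0,"dy": 0,"dz": 0,"grip": 0.8},
  {"wx": 0,"wy": 0,"wz": 0,"dx": 0,"dy": 0,"dz": 0,"grip": 0.8},
  {"wx": 0,"wy": 0,"wz": 0,"dx": 0,"dy": 0,"dz": 0,"grip": 0.8},
])

```text
time_s: 14.87
ee_pos: [0.518, -0.3015, 0.1544]
orientation: [0.99, 0.142, 0.001, 0.002]
contact_force: [-0.1, -6.1, 4.1]
grip_width: 0.0117
grasp_force: 8.0
```

```bash
python3 -c "
from h import *
sv()"
```

```text
14.87 yaw 0.2858 p [-0.0844 -0.1243  0.1544] F [-1.77 -5.85  4.13] M [-0.98  0.32 -0.06] g 0.0117
```

```bash
python3 - <<'E'
from h import *
f=lambda t:np.array([.11*np.cos(t),.11*np.sin(t)])
for ts in (np.linspace(2.319,1.82,6),np.linspace(1.82,1.3,6),np.linspace(1.3,.8,6),np.linspace(.8,.35,6),np.linspace(.35,.12,6)):
    print([( -round(float(d[0])*100,2), -round(float(d[1])*100,2)) for d in [f(t)-f(ts[0]) for t in ts[1:]]])
E
```

```text
[(-0.84, -0.71), (-1.75, -1.32), (-2.71, -1.85), (-3.72, -2.27), (-4.77, -2.6)]
[(-1.12, -0.22), (-2.26, -0.33), (-3.4, -0.32), (-4.54, -0.19), (-5.66, 0.06)]
[(-1.04, 0.35), (-2.05, 0.8), (-3.0, 1.34), (-3.9, 1.98), (-4.72, 2.71)]
[(-0.68, 0.72), (-1.29, 1.5), (-1.83, 2.33), (-2.29, 3.21), (-2.67, 4.12)]
[(-0.16, 0.48), (-0.3, 0.97), (-0.42, 1.46), (-0.52, 1.95), (-0.59, 2.46)]
```

Request:
play_rows([
  {"wx": 0,"wy": 0,"wz": 0,"dx": 0,"dy": -0.84,"dz": -0.71,"grip": 0.8},
  {"wx": 0,"wy": 0,"wz": 0,"dx": 0,"dy": -1.75,"dz": -1.32,"grip": 0.8},
  {"wx": 0,"wy": 0,"wz": 0,"dx": 0,"dy": -2.71,"dz": -1.85,"grip": 0.8},
  {"wx": 0,"wy": 0,"wz": 0,"dx": 0,"dy": -3.72,"dz": -2.27,"grip": 0.8},
  {"wx": 0,"wy": 0,"wz": 0,"dx": 0,"dy": -4.77,"dz": -2.6,"grip": 0.8},
], grip_force=10)

```text
time_s: 15.28
ee_pos: [0.5048, -0.2549, 0.1808]
orientation: [0.99, 0.142, 0.001, 0.001]
contact_force: [2.1, -3.0, 2.9]
grip_width: 0.0116
grasp_force: 10.0
```

```bash
python3 -c "
from h import *
sv();t=1.82;print(-.0495+.11*np.cos(t),.0735+.11*np.sin(t))"
```

```text
15.28 yaw 0.2855 p [-0.084  -0.0759  0.1808] F [ 1.18 -3.43  2.9 ] M [-0.65 -0.22 -0.02] g 0.0116
-0.07662955409657174 0.18010200417685018
```

Tracking the arc well.

Request:
play_rows([
  {"wx": 0,"wy": 0,"wz": 0,"dx": 0,"dy": -1.12,"dz": -0.22,"grip": 0.8},
  {"wx": 0,"wy": 0,"wz": 0,"dx": 0,"dy": -2.26,"dz": -0.33,"grip": 0.8},
  {"wx": 0,"wy": 0,"wz": 0,"dx": 0,"dy": -3.4,"dz": -0.32,"grip": 0.8},
  {"wx": 0,"wy": 0,"wz": 0,"dx": 0,"dy": -4.54,"dz": -0.19,"grip": 0.8},
  {"wx": 0,"wy": 0,"wz": 0,"dx": 0,"dy": -5.66,"dz": 0.06,"grip": 0.8},
])

```text
time_s: 15.7
ee_pos: [0.4876, -0.1987, 0.1785]
orientation: [0.99, 0.143, -0.0, -0.0]
contact_force: [3.4, -1.0, 1.4]
grip_width: 0.0119
grasp_force: 10.0
```

Request:
play_rows([
  {"wx": 0,"wy": 0,"wz": 0,"dx": 0,"dy": -1.04,"dz": 0.35,"grip": 0.8},
  {"wx": 0,"wy": 0,"wz": 0,"dx": 0,"dy": -2.05,"dz": 0.8,"grip": 0.8},
  {"wx": 0,"wy": 0,"wz": 0,"dx": 0,"dy": -3.0,"dz": 1.34,"grip": 0.8},
  {"wx": 0,"wy": 0,"wz": 0,"dx": 0,"dy": -3.9,"dz": 1.98,"grip": 0.8},
  {"wx": 0,"wy": 0,"wz": 0,"dx": 0,"dy": -4.72,"dz": 2.71,"grip": 0.8},
])

```text
time_s: 16.12
ee_pos: [0.4743, -0.1538, 0.1509]
orientation: [0.99, 0.143, -0.0, -0.0]
contact_force: [2.3, -2.1, -0.0]
grip_width: 0.0115
grasp_force: 10.0
```

```bash
python3 -c "
from h import *
sv();t=.8;print(-.0495+.11*np.cos(t),.0735+.11*np.sin(t))"
```

```text
16.12 yaw 0.2861 p [-0.0847  0.0297  0.1509] F [ 1.62 -2.67 -0.04] M [-0.41 -0.18 -0.03] g 0.0115
0.027137738028188196 0.1524091699989475
```

Request:
play_rows([
  {"wx": 0,"wy": 0,"wz": 0,"dx": 0,"dy": -0.68,"dz": 0.72,"grip": 0.8},
  {"wx": 0,"wy": 0,"wz": 0,"dx": 0,"dy": -1.29,"dz": 1.5,"grip": 0.8},
  {"wx": 0,"wy": 0,"wz": 0,"dx": 0,"dy": -1.83,"dz": 2.33,"grip": 0.8},
  {"wx": 0,"wy": 0,"wz": 0,"dx": 0,"dy": -2.29,"dz": 3.21,"grip": 0.8},
  {"wx": 0,"wy": 0,"wz": 0,"dx": 0,"dy": -2.67,"dz": 4.12,"grip": 0.8},
])

```text
time_s: 16.53
ee_pos: [0.4671, -0.129, 0.1096]
orientation: [0.99, 0.143, -0.0, 0.0]
contact_force: [1.9, -7.9, -2.0]
grip_width: 0.0117
grasp_force: 10.0
```

```bash
python3 -c "
from h import *
sv();t=.35;print(-.0495+.11*np.cos(t),.0735+.11*np.sin(t))"
```

```text
16.53 yaw 0.2861 p [-0.0845  0.0556  0.1096] F [-0.41 -8.12 -2.02] M [-1.31  0.07  0.03] g 0.0117
0.05383099841321168 0.11121875882009964
```

Request:
play_rows([
  {"wx": 0,"wy": 0,"wz": 0,"dx": 0,"dy": -0.16,"dz": 0.48,"grip": 0.8},
  {"wx": 0,"wy": 0,"wz": 0,"dx": 0,"dy": -0.3,"dz": 0.97,"grip": 0.8},
  {"wx": 0,"wy": 0,"wz": 0,"dx": 0,"dy": -0.42,"dz": 1.46,"grip": 0.8},
  {"wx": 0,"wy": 0,"wz": 0,"dx": 0,"dy": -0.52,"dz": 1.95,"grip": 0.8},
  {"wx": 0,"wy": 0,"wz": 0,"dx": 0,"dy": -0.54,"dz": 2.1,"grip": 0.8},
])

```text
time_s: 16.95
ee_pos: [0.4659, -0.1246, 0.0886]
orientation: [0.99, 0.143, 0.0, 0.001]
contact_force: [1.5, -8.5, 0.6]
grip_width: 0.0117
grasp_force: 10.0
```

```bash
python3 -c "
from h import *
sv();t=.15;print(-.0495+.11*np.cos(t),.0735+.11*np.sin(t))"
```

```text
16.95 yaw 0.2861 p [-0.0845  0.0601  0.0886] F [-0.99 -8.62  0.58] M [-1.48  0.23 -0.  ] g 0.0117
0.059264818572964645 0.08993819457209591
```

Request:
play_rows([
  {"wx": 0,"wy": 0,"wz": 0,"dx": 0,"dy": 0.08,"dz": 0.15,"grip": 0.8},
  {"wx": 0,"wy": 0,"wz": 0,"dx": 0,"dy": 0.07,"dz": 0.3,"grip": 0.8},
  {"wx": 0,"wy": 0,"wz": 0,"dx": 0,"dy": 0.05,"dz": 0.45,"grip": 0.8},
  {"wx": 0,"wy": 0,"wz": 0,"dx": 0,"dy": 0.04,"dz": 0.6,"grip": 0.8},
  {"wx": 0,"wy": 0,"wz": 0,"dx": 0,"dy": 0.04,"dz": 0.6,"grip": 0.8},
])

```text
time_s: 17.37
ee_pos: [0.4657, -0.1243, 0.0832]
orientation: [0.99, 0.142, -0.0, 0.0]
contact_force: [1.4, -3.9, -1.8]
grip_width: 0.0115
grasp_force: 10.0
```

```bash
python3 -c "
from h import *
sv()"
```

```text
17.37 yaw 0.286 p [-0.0846  0.0604  0.0832] F [ 0.23 -4.09 -1.84] M [-0.63  0.01 -0.01] g 0.0115
```

Request:
play_rows([
  {"wx": 0,"wy": 0,"wz": 0,"dx": 0,"dy": 0.05,"dz": 0.07,"grip": 0.8},
  {"wx": 0,"wy": 0,"wz": 0,"dx": 0,"dy": 0.05,"dz": 0.14,"grip": 0.8},
  {"wx": 0,"wy": 0,"wz": 0,"dx": 0,"dy": 0.05,"dz": 0.21,"grip": 0.8},
  {"wx": 0,"wy": 0,"wz": 0,"dx": 0,"dy": 0.05,"dz": 0.25,"grip": 0.8},
  {"wx": 0,"wy": 0,"wz": 0,"dx": 0,"dy": 0.05,"dz": 0.25,"grip": 0.8},
])

```text
time_s: 17.78
ee_pos: [0.4657, -0.1244, 0.0808]
orientation: [0.99, 0.142, -0.0, -0.0]
contact_force: [0.6, 4.9, -0.8]
grip_width: 0.0119
grasp_force: 10.0
```

```bash
python3 -c "
from h import *
sv()"
```

```text
17.78 yaw 0.2859 p [-0.0846  0.0604  0.0808] F [ 1.93  4.54 -0.79] M [ 0.76 -0.32 -0.  ] g 0.0119
```

Request:
play_rows([
  {"wx": 0,"wy": 0,"wz": 0,"dx": 0,"dy": -0.03,"dz": 0.05,"grip": 0.8},
  {"wx": 0,"wy": 0,"wz": 0,"dx": 0,"dy": -0.03,"dz": 0.1,"grip": 0.8},
  {"wx": 0,"wy": 0,"wz": 0,"dx": 0,"dy": -0.03,"dz": 0.15,"grip": 0.8},
  {"wx": 0,"wy": 0,"wz": 0,"dx": 0,"dy": -0.03,"dz": 0.15,"grip": 0.8},
  {"wx": 0,"wy": 0,"wz": 0,"dx": 0,"dy": -0.03,"dz": 0.15,"grip": 0.8},
])

```text
time_s: 18.2
ee_pos: [0.4657, -0.1244, 0.0794]
orientation: [0.99, 0.142, -0.0, -0.0]
contact_force: [-0.3, 4.7, -0.5]
grip_width: 0.0118
grasp_force: 10.0
```

```bash
python3 -c "
from h import *
sv()"
```

```text
18.2 yaw 0.2858 p [-0.0846  0.0603  0.0794] F [ 1.04  4.58 -0.46] M [ 0.8  -0.12  0.04] g 0.0118
```

Request:
play_rows([
  {"wx": 0,"wy": 0,"wz": 0,"dx": 0,"dy": 0,"dz": 0.05,"grip": 0.8},
  {"wx": 0,"wy": 0,"wz": 0,"dx": 0,"dy": 0,"dz": 0.1,"grip": 0.8},
  {"wx": 0,"wy": 0,"wz": 0,"dx": 0,"dy": 0,"dz": 0.15,"grip": 0.8},
  {"wx": 0,"wy": 0,"wz": 0,"dx": 0,"dy": 0,"dz": 0.15,"grip": 0.8},
  {"wx": 0,"wy": 0,"wz": 0,"dx": 0,"dy": 0,"dz": 0.15,"grip": 0.8},
])

```text
time_s: 18.62
ee_pos: [0.4657, -0.1244, 0.0779]
orientation: [0.99, 0.142, -0.0, -0.0]
contact_force: [-0.7, 5.5, -0.9]
grip_width: 0.0115
grasp_force: 10.0
```

```bash
python3 -c "
from h import *
sv()"
```

```text
18.62 yaw 0.2859 p [-0.0846  0.0604  0.0779] F [ 0.84  5.44 -0.88] M [ 0.83 -0.15 -0.02] g 0.0115
```

Request:
play_rows([
  {"wx": 0,"wy": 0,"wz": 0,"dx": 0,"dy": -0.04,"dz": 0.05,"grip": 0.8},
  {"wx": 0,"wy": 0,"wz": 0,"dx": 0,"dy": -0.04,"dz": 0.1,"grip": 0.8},
  {"wx": 0,"wy": 0,"wz": 0,"dx": 0,"dy": -0.04,"dz": 0.15,"grip": 0.8},
  {"wx": 0,"wy": 0,"wz": 0,"dx": 0,"dy": -0.04,"dz": 0.15,"grip": 0.8},
  {"wx": 0,"wy": 0,"wz": 0,"dx": 0,"dy": -0.04,"dz": 0.15,"grip": 0.8},
])

```text
time_s: 19.03
ee_pos: [0.4657, -0.1243, 0.0765]
orientation: [0.99, 0.143, -0.0, 0.0]
contact_force: [-0.7, 1.1, 0.2]
grip_width: 0.0113
grasp_force: 10.0
```

```bash
python3 -c "
from h import *
sv()"
```

```text
19.03 yaw 0.286 p [-0.0845  0.0604  0.0765] F [-0.34  1.2   0.17] M [0.14 0.14 0.04] g 0.0113
```

Request:
play_rows([
  {"wx": 0,"wy": 0,"wz": 0,"dx": 0,"dy": 0,"dz": 0.05,"grip": 0.8},
  {"wx": 0,"wy": 0,"wz": 0,"dx": 0,"dy": 0,"dz": 0.1,"grip": 0.8},
  {"wx": 0,"wy": 0,"wz": 0,"dx": 0,"dy": 0,"dz": 0.13,"grip": 0.8},
  {"wx": 0,"wy": 0,"wz": 0,"dx": 0,"dy": 0,"dz": 0.13,"grip": 0.8},
  {"wx": 0,"wy": 0,"wz": 0,"dx": 0,"dy": 0,"dz": 0.13,"grip": 0.8},
])

```text
time_s: 19.45
ee_pos: [0.4658, -0.1243, 0.0752]
orientation: [0.99, 0.143, 0.0, 0.0]
contact_force: [0.1, -2.1, 0.3]
grip_width: 0.0114
grasp_force: 10.0
```

```bash
python3 -c "
from h import *
sv()"
```

```text
19.45 yaw 0.286 p [-0.0845  0.0604  0.0752] F [-0.5  -2.07  0.31] M [-0.14  0.29 -0.02] g 0.0114
```

Request:
play_rows([
  {"wx": 0,"wy": 0,"wz": 0,"dx": 0,"dy": 0,"dz": 0.05,"grip": 0.8},
  {"wx": 0,"wy": 0,"wz": 0,"dx": 0,"dy": 0,"dz": 0.1,"grip": 0.8},
  {"wx": 0,"wy": 0,"wz": 0,"dx": 0,"dy": 0,"dz": 0.14,"grip": 0.8},
  {"wx": 0,"wy": 0,"wz": 0,"dx": 0,"dy": 0,"dz": 0.14,"grip": 0.8},
  {"wx": 0,"wy": 0,"wz": 0,"dx": 0,"dy": 0,"dz": 0.14,"grip": 0.8},
])

```text
time_s: 19.87
ee_pos: [0.4658, -0.1242, 0.0738]
orientation: [0.99, 0.143, 0.0, 0.0]
contact_force: [-0.4, -3.8, 0.1]
grip_width: 0.0115
grasp_force: 10.0
```

```bash
python3 -c "
from h import *
sv()"
```

```text
19.87 yaw 0.286 p [-0.0845  0.0605  0.0738] F [-1.46 -3.49  0.15] M [-0.46  0.32 -0.03] g 0.0115
```

Request:
play_rows([
  {"wx": 0,"wy": 0,"wz": 0,"dx": 0,"dy": 0.02,"dz": 0.05,"grip": 0.8},
  {"wx": 0,"wy": 0,"wz": 0,"dx": 0,"dy": 0.02,"dz": 0.1,"grip": 0.8},
  {"wx": 0,"wy": 0,"wz": 0,"dx": 0,"dy": 0.02,"dz": 0.14,"grip": 0.8},
  {"wx": 0,"wy": 0,"wz": 0,"dx": 0,"dy": 0.02,"dz": 0.14,"grip": 0.8},
  {"wx": 0,"wy": 0,"wz": 0,"dx": 0,"dy": 0.02,"dz": 0.14,"grip": 0.8},
])

```text
time_s: 20.28
ee_pos: [0.4659, -0.1243, 0.0724]
orientation: [0.99, 0.142, 0.0, 0.0]
contact_force: [-0.3, -2.5, -0.3]
grip_width: 0.0114
grasp_force: 10.0
```

```bash
python3 -c "
from h import *
sv()"
```

```text
20.28 yaw 0.2859 p [-0.0844  0.0603  0.0724] F [-0.99 -2.34 -0.32] M [-0.33  0.27  0.01] g 0.0114
```

Request:
play_rows([
  {"wx": 0,"wy": 0,"wz": 0,"dx": 0,"dy": 0.02,"dz": 0.05,"grip": 0.8},
  {"wx": 0,"wy": 0,"wz": 0,"dx": 0,"dy": 0.02,"dz": 0.1,"grip": 0.8},
  {"wx": 0,"wy": 0,"wz": 0,"dx": 0,"dy": 0.02,"dz": 0.14,"grip": 0.8},
  {"wx": 0,"wy": 0,"wz": 0,"dx": 0,"dy": 0.02,"dz": 0.14,"grip": 0.8},
  {"wx": 0,"wy": 0,"wz": 0,"dx": 0,"dy": 0.02,"dz": 0.14,"grip": 0.8},
])

```text
time_s: 20.7
ee_pos: [0.4659, -0.1244, 0.0709]
orientation: [0.99, 0.142, -0.0, -0.0]
contact_force: [-0.1, -0.4, -0.3]
grip_width: 0.0116
grasp_force: 10.0
```

```bash
python3 -c "
from h import *
sv()"
```

```text
20.7 yaw 0.2859 p [-0.0845  0.0603  0.0709] F [-0.19 -0.36 -0.25] M [-0.02  0.1   0.03] g 0.0116
```

Request:
play_rows([
  {"wx": 0,"wy": 0,"wz": 0,"dx": 0,"dy": 0.02,"dz": 0.05,"grip": 0.8},
  {"wx": 0,"wy": 0,"wz": 0,"dx": 0,"dy": 0.02,"dz": 0.1,"grip": 0.8},
  {"wx": 0,"wy": 0,"wz": 0,"dx": 0,"dy": 0.02,"dz": 0.12,"grip": 0.8},
  {"wx": 0,"wy": 0,"wz": 0,"dx": 0,"dy": 0.02,"dz": 0.12,"grip": 0.8},
  {"wx": 0,"wy": 0,"wz": 0,"dx": 0,"dy": 0.02,"dz": 0.12,"grip": 0.8},
])

```text
time_s: 21.12
ee_pos: [0.4659, -0.1245, 0.0697]
orientation: [0.99, 0.142, -0.0, -0.0]
contact_force: [0.1, 2.2, -0.2]
grip_width: 0.0115
grasp_force: 10.0
```

```bash
python3 -c "
from h import *
sv()"
```

```text
21.12 yaw 0.2859 p [-0.0845  0.0601  0.0697] F [ 0.75  2.09 -0.16] M [ 0.42  0.03 -0.01] g 0.0115
```

Request:
play_rows([
  {"wx": 0,"wy": 0,"wz": 0,"dx": 0,"dy": 0,"dz": 0.05,"grip": 0.8},
  {"wx": 0,"wy": 0,"wz": 0,"dx": 0,"dy": 0,"dz": 0.1,"grip": 0.8},
  {"wx": 0,"wy": 0,"wz": 0,"dx": 0,"dy": 0,"dz": 0.13,"grip": 0.8},
  {"wx": 0,"wy": 0,"wz": 0,"dx": 0,"dy": 0,"dz": 0.13,"grip": 0.8},
  {"wx": 0,"wy": 0,"wz": 0,"dx": 0,"dy": 0,"dz": 0.13,"grip": 0.8},
])

```text
time_s: 21.53
ee_pos: [0.4659, -0.1246, 0.0686]
orientation: [0.99, 0.142, -0.0, -0.0]
contact_force: [-1.7, 4.7, 4.3]
grip_width: 0.0115
grasp_force: 10.0
```

```bash
python3 -c "
from h import *
sv()"
```

```text
21.53 yaw 0.2859 p [-0.0845  0.06    0.0686] F [-0.31  5.04  4.28] M [ 0.7   0.18 -0.02] g 0.0115
```

Request:
play_rows([
  {"wx": 0,"wy": 0,"wz": 0,"dx": 0,"dy": 0.01,"dz": 0.05,"grip": 0.8},
  {"wx": 0,"wy": 0,"wz": 0,"dx": 0,"dy": 0.01,"dz": 0.1,"grip": 0.8},
  {"wx": 0,"wy": 0,"wz": 0,"dx": 0,"dy": 0.01,"dz": 0.12,"grip": 0.8},
  {"wx": 0,"wy": 0,"wz": 0,"dx": 0,"dy": 0.01,"dz": 0.12,"grip": 0.8},
  {"wx": 0,"wy": 0,"wz": 0,"dx": 0,"dy": 0.01,"dz": 0.12,"grip": 0.8},
])

```text
time_s: 21.95
ee_pos: [0.4659, -0.1247, 0.0678]
orientation: [0.99, 0.142, -0.0, -0.0]
contact_force: [-3.2, 5.1, 10.1]
grip_width: 0.0113
grasp_force: 10.0
```

```bash
python3 -c "
from h import *
sv()"
```

```text
21.95 yaw 0.286 p [-0.0845  0.06    0.0678] F [-1.64  5.8  10.13] M [1.07 0.44 0.06] g 0.0113
```

The foot bears with about 10 N at the handle. I'll hold briefly, then let go.

Request:
play_rows([
  {"wx": 0,"wy": 0,"wz": 0,"dx": 0,"dy": 0,"dz": 0,"grip": 0.8},
  {"wx": 0,"wy": 0,"wz": 0,"dx": 0,"dy": -0.03,"dz": 0,"grip": 0.8},
  {"wx": 0,"wy": 0,"wz": 0,"dx": 0,"dy": -0.03,"dz": 0,"grip": 1.5},
  {"wx": 0,"wy": 0,"wz": 0,"dx": 0,"dy": -0.03,"dz": 0,"grip": 3},
  {"wx": 0,"wy": 0,"wz": 0,"dx": 0,"dy": -0.03,"dz": 0,"grip": 5},
])

```text
time_s: 22.37
ee_pos: [0.466, -0.1247, 0.0673]
orientation: [0.99, 0.143, 0.0, 0.0]
contact_force: [0.0, -0.6, -0.7]
grip_width: 0.0237
grasp_force: 0.0
```

Request:
play_rows([
  {"wx": 0,"wy": 0,"wz": 0,"dx": 0,"dy": 0,"dz": 0,"grip": 5},
  {"wx": 0,"wy": 0,"wz": 0,"dx": 0,"dy": 0,"dz": 0,"grip": 5},
  {"wx": 0,"wy": 0,"wz": 0,"dx": 0,"dy": 0,"dz": 0,"grip": 5},
  {"wx": 0,"wy": 0,"wz": 0,"dx": 0,"dy": 0,"dz": 0,"grip": 5},
  {"wx": 0,"wy": 0,"wz": 0,"dx": 0,"dy": 0,"dz": 0,"grip": 5},
])

```text
time_s: 22.78
ee_pos: [0.4659, -0.1245, 0.0673]
orientation: [0.99, 0.142, -0.0, 0.0]
contact_force: [0.2, 0.1, -0.2]
grip_width: 0.0497
grasp_force: 0.0
```

```bash
python3 -c "
from h import *
sv()"
```

```text
22.78 yaw 0.286 p [-0.0845  0.0602  0.0673] F [ 0.2   0.04 -0.25] M [0.07 0.05 0.  ] g 0.0497
```

Now lift off straight up and look.

Request:
play_rows([
  {"wx": 0,"wy": 0,"wz": 0,"dx": 0,"dy": 0,"dz": -1.5,"grip": 5},
  {"wx": 0,"wy": 0,"wz": 0,"dx": 0,"dy": 0,"dz": -4,"grip": 5},
  {"wx": 0,"wy": 0,"wz": 0,"dx": 0,"dy": 0,"dz": -7,"grip": 5},
  {"wx": 0,"wy": 0,"wz": 0,"dx": 0,"dy": 0,"dz": -10,"grip": 5},
  {"wx": 0,"wy": 0,"wz": 0,"dx": 0,"dy": 0,"dz": -12,"grip": 5},
])

```text
time_s: 23.2
ee_pos: [0.4664, -0.1247, 0.1899]
orientation: [0.99, 0.142, 0.001, 0.001]
contact_force: [0.3, -1.1, 0.3]
grip_width: 0.0499
grasp_force: 0.0
```

```bash
python3 - <<'E'
from h import *
sv()
im,W=cloud('wrist');V=inv(W);x,y,z=V[...,0],V[...,1],V[...,2]
m=(abs(y)<.02)&(z>.067)&(z<.085)&(x>-.03)&(x<.1);P=V[m];print(len(P))
if len(P): print('y',np.percentile(P[:,1],[1,99]),'z',np.percentile(P[:,2],97));print(np.histogram(P[:,0],bins=np.arange(.07,.1,.002))[0])
hsv=cv2.cvtColor(im,cv2.COLOR_RGB2HSV)
m=((hsv[...,0]<6)|(hsv[...,0]>174))&(hsv[...,1]>150)&(abs(x+.085)<.04)&(abs(y-.062)<.03)&(z>.05)&(z<.15);P=V[m];print('handle',len(P),P.mean(0).round(4) if len(P) else '')
cv2.imwrite('pics/w8.png',im[...,::-1])
E
```

```text
23.2 yaw 0.286 p [-0.0841  0.0599  0.1899] F [ 0.   -1.14  0.33] M [0.11 0.13 0.  ] g 0.0499
4703
y [-0.01408449  0.01330671] z 0.07786373800576854
[90 97 92 85 54  4  0  0  0  0  0  0  0  0]
handle 535 [-0.085   0.0612  0.0885]
```

View pics/w8.png

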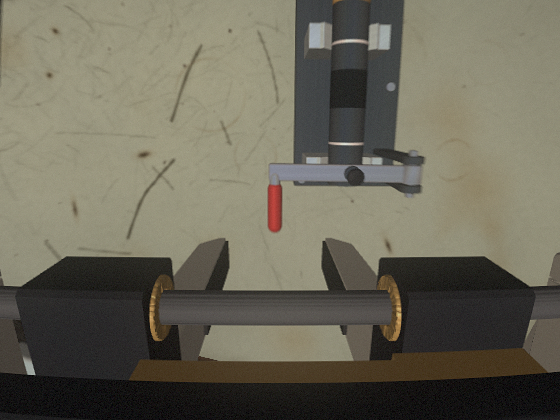

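The strap is closed over the barrel, with its foot at (353,175) and the handle at (275,207). I'll do a quick brass-end check from the scene camera and hand in if it's good.

```bash
python3 - <<'E'
from h import *
im,W=cloud('scene');V=inv(W);x,y,z=V[...,0],V[...,1],V[...,2]
m=(abs(y)<.006)&(z>.06)&(z<.085)&(x>-.03)&(x<.11);P=V[m]
for a in np.arange(.07,.108,.004):
    k=(P[:,0]>=a)&(P[:,0]<a+.004); print(round(a,3),k.sum(),P[k,2].max().round(4) if k.any() else '')
E
```

```text
0.07 9 0.0769
0.074 9 0.0784
0.078 10 0.0809
0.082 5 0.0774
0.086 11 0.0791
0.09 2 0.0766
0.094 3 0.0707
0.098 5 0.0695
0.102 7 0.0706
0.106 12 0.0764
```

Barrel top (z ≈ 0.077) reaches x ≈ 0.091, right at the stop, as it was when pressed home.

```bash
python3 -c "
from bench import job
print(job.sign_off())"
```

```text
the job is handed in; nothing more can be done
None
```

I handed the job in at about 23 s: the barrel is seated in the V and was pressed home on the stop with about 8 N, the strap is closed with its foot pressed on at about 20 N and let go, and the tin, screwdriver and tape were not touched; no verdict came back.

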